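Set a stop collar's screw on the shaft flat

TASK

On the bench stand, turn the blue stop collar until its set screw faces the yellow milled flat in the shaft, feeling for the flat with the screw's sprung nose lightly run in, then tighten the orange knob clockwise until its black flange is fully home on the collar, and let go. Go gently: never force the nose hard against the round of the shaft or the edges of the flat, and leave the other things on the table where they are.

Things in the scene. Friction and masses are not known exactly. Their poses are not given: they have to be found in the camera images.
- stand: Fixed bench stand: dark base plate 130 x 270 mm; two green bearing blocks, 126 mm high, 34 mm thick, centred 105 mm either side of the middle, carry a level steel shaft along the stand's y axis. Origin: middle of the base's underside. z is up; x points away from the robot within about 20 degrees.
- shaft_mid (a point): Point on the axis of the 40 mm shaft, at the collar's middle, 90 mm above the table; axes as the stand's. The shaft is held fast. It has one milled flat (yellow floor, 9.6 mm wide, 13 mm from the axis, square shoulders), seen at both sides of the collar, facing up to within 16 degrees towards the robot (stand's -x) or 20 degrees away from it; the exact angle is not measured.
- collar: Blue collar on the shaft, 72 mm across, 32 mm wide, its square boss 42 mm from the axis. Origin on the shaft axis, z outward along the set screw. At the start z leans 31 to 40 degrees from upright towards the robot (stand's -x); it turns about the shaft from 48 degrees towards the robot to 40 away, against 0.2 N m of friction (3 N at the knob), and cannot slide along it.
- knob_grip (a point): Middle of the grip of the orange hexagonal knob of the set screw: 30 mm across flats, 24 mm tall along the screw, on a black 37 mm flange. z outward along the screw; x, y turn with the knob; x is normal to two of the flats (others every 60 degrees). 68.6 mm from the shaft axis with the screw out, 59 mm fully home; the knob's top is 12 mm further out.
- knob (a joint): Angle of the knob, rad: 0 with the screw out as at the start, growing clockwise as seen from outside (tightening), 3.2 fully home with the black flange on the collar's boss. Steep thread: 3 mm of travel per rad, 0.04 N m of friction. Over the round of the shaft the nose touches at 0.5 rad and its spring is solid at 1.8 rad: turning on mars the shaft. Over the flat it goes home.
- nose: Sprung brass nose of the screw, in the collar: 8 mm square, flat. Origin at its tip, 21.5 mm from the shaft axis at the start. Spring 2 N at rest, 1.2 N/mm, gives 4 mm. Run in to 1.4-1.7 rad it rides on the round, springs into the flat and catches on its shoulders. More than 70 N on it mars the shaft: some 9 N sideways at the held knob once caught; stop 4 N over the drag.
- spare_collar: Bystander: a loose bare steel ring, 64 mm across, 26 mm high; origin under its centre.
- wrench: Bystander: a steel wrench lying flat; origin under its middle.
- flange: Bystander: a loose dark steel flange with a hub, 90 mm across, 40 mm high; origin under its centre.
- oil_can: Bystander: a can with a red label, 60 mm across, 120 mm high; origin under its centre.
- tote: Bystander: a loose blue plastic bin, 160 x 110 x 65 mm; origin under its centre.
- spring: Bystander: a green coil spring standing on end, 30 mm across, 70 mm high; origin under its centre.
- pin: Bystander: a brass pin standing on end, 60 mm high; origin under its centre.

How it is judged (in metres and radians):
On the way, in this order (a step that is already met when the one before it is completed fails the run):
1. the nose of the set screw is in the flat of the shaft (distance between nose and shaft_mid below 0.018 m), for 0.1 s.
2. the set screw is fully home (value of joint knob above 3 rad), for 0.2 s.
At the end, for the whole second after the job is handed in: The set screw's nose is in the flat (its tip less than 16.5 mm from the shaft axis), the knob is turned home (past 3.0 of 3.2 rad, flange within 0.6 mm of the boss), and collar and knob are at rest and released (value of joint knob above 3 rad and distance between nose and shaft_mid below 0.0165 m and velocity of joint knob below 0.1 rad/s and linear speed of nose below 0.01 m/s); the robot touches nothing.
It fails at once if the nose is pressed on the shaft with more than 70 N (contact force between nose and anything else above 70 N).
It fails at once if another thing on the table is moved by more than 30 mm (distance of any of spare_collar, wrench, flange, oil_can, tote, spring, pin from where it was at the start of the episode above 0.03 m).
It also fails if it takes over 72 s, if anything falls off the work surface, if the arm or the gripper's body presses on something with over 40 N, if the wrist force passes 120 N, or if a joint passes its speed limit or range.

ROBOT

A 6-joint arm with a two-finger parallel gripper is mounted at the origin on the work surface. World frame = base frame: x ahead of the robot, y to its left, z up, the work surface at z = 0. Lengths are in m, angles in degrees, forces in N, time in s.
With the tool pointing down it reaches from about 0.375 to 0.9 m from the base axis. Payload 3.1 kg.
Tool frame: the origin (TCP) lies on the centre line of the jaws, within the pads' length; the fingertips stand 17 mm ahead of it and the grasp point (between the pads) lies 2 mm behind it; z points along the fingers, y is the line along which they close (so a half turn about z gives the same grasp; the last joint's range is limited). The gripper opens to 87 mm and grips with 3 to 60 N. Pads are 19 mm wide; open, the fingers measure 117 mm over their backs; the gripper's body (75 mm by 190 mm) begins 51 mm behind the grasp point.
Start: joints at [-73.654, 30.224, 82.088, -0, 67.689, -10.227], TCP at [0.28, -0.559, 0.24] pointing down, gripper open.
Joint ranges: [-176.69, 176.69], [-43.24, 126.21], [12.49, 139.97], [-82, 262], [0, 151.66], [-163.58, 163.58]. Speed limits (degrees/s): [159.86, 159.86, 180, 180, 180, 180].

INTERFACE

Orientations are given as a 3x3 rotation matrix whose columns are the frame's x, y, z axes.
In Python, from rig import bot, imaging, finder gives the robot as it stands. The module is installed in compiled form; this text tells all that it offers.
- The arm moves only by the tool play_rows, never from a script. Its argument "motion" is a list that holds one entry, the list of rows, each a list of 6 numbers: the shift along the tool's x, y, z in m, then the turn, a rotation vector about the tool's x, y, z in degrees. In form: [[[dx, dy, dz, wx, wy, wz], ...]]. A call has 1 to 8 rows; each row is the pose to reach, as a shift and turn from the pose commanded when the call began, along the tool's axes at that moment; what a row does not reach only later rows make up. A row lasts 1/12 s, in which the tool goes at most 41.7 mm and 7.16 degrees, less where a joint would pass 70% of its speed; a pose out of reach is approached as far as the arm can. A call with a gripper value outside its range is refused whole. "fingers" is the finger opening in m, from 0 to 0.087, set as the call begins (left out, the last holds). The fingers move at their own pace and stop on an object; the grip force is fixed at half the most. Time passes only in rows, so rows that repeat a pose let the fingers close. It gives the time, the measured TCP pose, the force, the opening and the grip force at its end, in the units of the state.
- bot.read_state(): the state, without advancing time (a new reading comes with each control period).
- imaging.capture(name): name is "scene" or "top" or "wrist"; returns a dict with "frame" (384x512x3 uint8, red, green, blue), "camera_matrix" (3x3 intrinsics, pixels), "R" (3x3) and "t" (3): a world point X has camera coordinates R X + t. Camera axes: x right, y down, z forward; pixel columns grow to the right and rows downward; lengths in m; the calibration is good to about 2 mm. A picture is of the moment at which its call begins. There is no depth.
- bot.hand_in(): hands the job in; it is judged then, once.
Trained networks look in the newest picture that a camera, given by its name, has taken for a name from the list of things; names that differ only in an ending like _2 or _b are one class to them, and where a whole thing is asked for, a point or a joint stands for the part that bears it (a point fixed in the world has none). Each returns a list of dicts, best first, with "confidence" (0 to 1); they miss things now and then, are a little off and sometimes report something else, mostly with a low value. They report only what shows in the picture. A call takes as long as a camera call.
- finder.recognise(camera, name): "at" ([x, y, z] in m, in world coordinates, good to about 4 mm: the middle of the surface that is visible of it).
- finder.outline_of(camera, name): "pixels" (384x512 bool, what is visible of it).
The state is a dict: "time_s": time; "joint_positions": joint angles; "qvel": joint speeds; "tau": joint torques, N m; "position": TCP position; "tcp_rot": TCP orientation; "force": force on the tool from outside, world axes, zero at the start; "moment": the same for the moment, N m; "opening": opening from 0.0 (shut) to 1.0 (fully open); "grasp_force": force on a finger pad.
Only numpy, scipy, OpenCV 4.12 (cv2) and the standard library are available. Lean on these libraries where they do the work, as an engineer would, in place of code of your own. Each camera call takes 0.05 s, during which the arm holds its last target. There are 200 camera calls.

## Working session

There is one attempt and no reset: what is moved stays moved. The work goes in short steps, Python scripts to look and compute and a tool call to move; the robot and the scene stay as the last step left them, time stands still between calls to the robot, and variables do not carry over. Pictures are saved under pics/ and viewed, at most 10 in all, crops included, and the job is handed in when it is done.

Besides the shell and the picture viewer there is one more tool, called as name(argument=value, ...), one argument or row to a line, values as JSON. play_rows: Moves the arm, as the interface text tells. Its arguments: {"type":"object","properties":{"motion":{"type":"array"},"fingers":{"type":"number"}},"required":["motion"]}

```bash
mkdir -p pics
python3 - <<'E'
from rig import bot, imaging, finder
import cv2,numpy as np
s=bot.read_state()
for k in s: print(k,s[k])
ims=[]
for c in ["scene","top"]:
    d=imaging.capture(c); cv2.imwrite(f"pics/{c}0.png",d["frame"][:,:,::-1])
    print(c,d["camera_matrix"].tolist(),d["R"].tolist(),d["t"].tolist())
    for n in ["stand","collar","knob_grip","knob","spare_collar","wrench","flange","oil_can","tote","spring","pin"]:
        r=finder.recognise(c,n); print(n,[(np.round(x["at"],3).tolist(),round(x["confidence"],2)) for x in r[:2]])
E
```

```text
time_s 0.0
joint_positions [-7.36534533e+01  3.02787508e+01  8.21568387e+01 -2.06811458e-03
  6.76884047e+01 -1.02293121e+01]
qvel [ 0.02010097  0.01851737  0.05975791 -0.08242254 -0.04394913  0.02549646]
tau [-8.81493761e-04 -4.40043104e+01 -1.76592994e+01  6.33865013e-02
  5.83359227e-02 -1.48760337e-04]
position [ 0.27941204 -0.55828396  0.23857139]
tcp_rot [[ 8.94336784e-01  4.47393905e-01 -6.41122758e-04]
 [ 4.47394226e-01 -8.94334464e-01  2.06722726e-03]
 [ 3.51486699e-04 -2.13563200e-03 -9.99997658e-01]]
force [-0.40963777 -0.43505867  0.46184827]
moment [-0.01429021 -0.04044835 -0.01063209]
grasp_force 0.0
opening 1.0019345991745405
scene [[416.0957166249007, 0.0, 253.62298119202322], [0.0, 416.0957166249007, 188.80448570149798], [0.0, 0.0, 1.0]] [[-0.8015966356734877, 0.5978647294060485, -0.0007739568321514276], [0.37458872550989053, 0.5012260021167904, -0.7800357565668994], [-0.4659679392381214, -0.6255639536724056, -0.6257344640244188]] [0.43578113036285815, -0.12212711740784961, 1.4767262126410994]
stand [([0.545, 0.096, 0.067], 0.74), ([0.796, 0.062, 0.091], 0.29)]
colla
[... 646 characters left out ...]
-0.9997304608388113, 0.003933565241340721], [-0.9801580328785882, -0.023207431752286903, -0.19685437687549504], [0.19689260485875723, 0.0006486774857944083, -0.9804248473847714]] [-0.03800715963465625, 0.5583797911615367, 1.2616144582134885]
stand [([0.507, 0.074, 0.071], 0.85)]
collar [([0.51, 0.074, 0.13], 0.9)]
knob_grip [([0.482, 0.082, 0.152], 0.54)]
knob [([0.481, 0.084, 0.15], 0.52)]
spare_collar [([0.39, -0.257, 0.027], 0.75), ([0.744, 0.246, 0.043], 0.21)]
wrench [([0.35, 0.325, 0.004], 0.91)]
flange [([0.752, -0.198, 0.014], 0.82)]
oil_can [([0.767, 0.036, 0.114], 0.64)]
tote [([0.653, -0.452, 0.003], 0.78)]
spring [([0.747, 0.248, 0.043], 0.58)]
pin [([0.353, 0.327, 0.008], 0.61)]
```

Run:
```python
import cv2,numpy as np
a=cv2.imread("pics/scene0.png");b=cv2.imread("pics/top0.png")
ca=cv2.resize(a[100:290,150:350],(800//2,380),interpolation=cv2.INTER_CUBIC)
cv2.imwrite("pics/both.png",cv2.resize(np.vstack([np.hstack([a[60:260,130:400]]),b[60:260,90:360]]),(800,1185))[:, :]) if 0 else None
cv2.imwrite("pics/top0c.png",cv2.resize(b[90:290,100:366],(798,600),interpolation=cv2.INTER_CUBIC))
```

```text
(no output)
```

View pics/scene0.png

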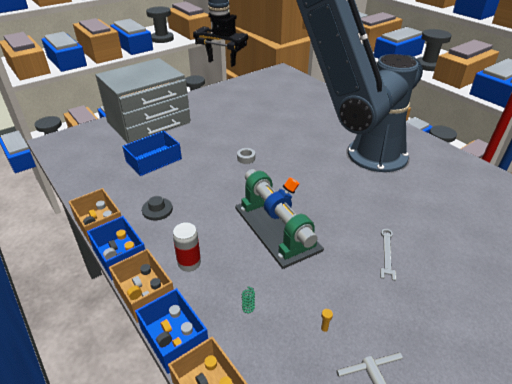

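View pics/top0c.png

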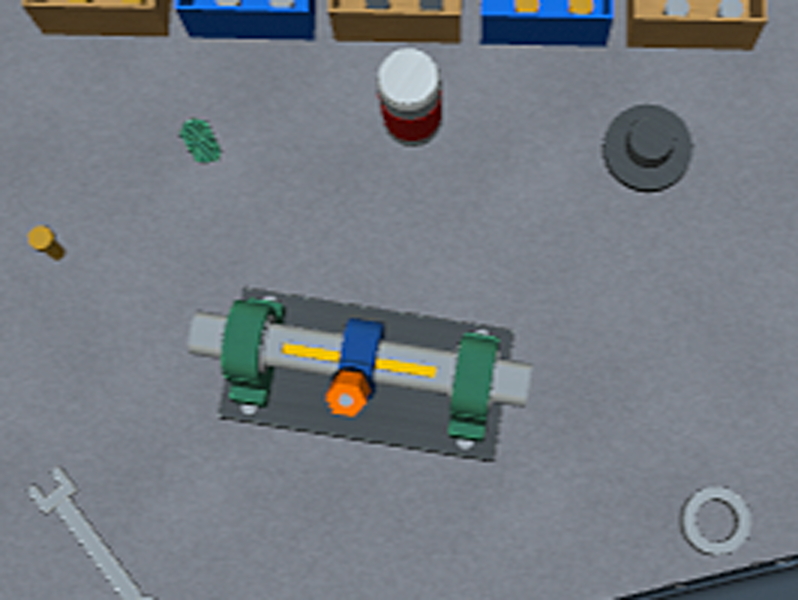

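The top view shows the stand turned about 8° with the base corners (crop px) at (247,287), (513,330), (495,461) and (219,420). The yellow flat lies along the shaft's upper side, and the orange knob is at about (348,393), leaning towards the robot. I'll fit the poses from these.

```bash
cat > h.py <<'E'
import numpy as np, cv2
from scipy.optimize import least_squares
from scipy.spatial.transform import Rotation as Rn
def proj(d,X):
    c=np.atleast_2d(X)@np.array(d["R"]).T+d["t"]; p=c@np.array(d["camera_matrix"]).T
    return p[:,:2]/p[:,2:]
def seg(f,lo,hi):
    return cv2.inRange(cv2.cvtColor(f,cv2.COLOR_RGB2HSV),lo,hi)>0
def orange(f): return seg(f,(5,190,120),(15,255,255))
def yellow(f): return seg(f,(19,150,120),(28,255,255))
def stand(x,y,yaw):
    c,s=np.cos(yaw),np.sin(yaw)
    return np.array([[c,-s,0],[s,c,0],[0,0,1]]),np.array([x,y,0])
def screwdir(yaw,a): # lean a (rad) towards robot (-x of stand)
    return stand(0,0,yaw)[0]@np.array([-np.sin(a),0,np.cos(a)])
E
python3 - <<'E'
from h import *
from rig import imaging
d=imaging.capture("top"); f=d["frame"]
cs=np.array([(247,287),(513,330),(495,461),(219,420)])/3+[100,90]
W=np.array([(65,135),(65,-135),(-65,-135),(-65,135)])/1000
g=f.astype(int)
base=seg(f,(0,0,30),(180,80,90)); 
def res(p):
    R,t=stand(*p[:3]); X=np.c_[W,np.full(4,p[3])]@R.T+t
    return np.r_[(proj(d,X)-cs).ravel(), (p[3]-.012)/.01]
r=least_squares(res,[.51,.07,-.1,.012]); print(r.x,np.degrees(r.x[2]),r.fun.round(2))
x,y,yaw,_=r.x
for nm,m in(("yel",yellow(f)),("or",orange(f))):
    n,l,st,ce=cv2.connectedComponentsWithStats(m.astype(np.uint8))
    print(nm,[(st[i].tolist(),ce[i].round(2).tolist()) for i in range(1,n) if st[i,4]>15 and 150<ce[i,0]<300 and 150<ce[i,1]<260])
R,t=stand(x,y,yaw); mid=t+[0,0,.09]
# shaft ends: predicted silhouette & axis
print("mid",mid,proj(d,mid))
for a in (-20,-10,0,10): print(a,proj(d,[mid+R@[0,k,0]+.013*screwdir(yaw,np.radians(a)) for k in (.042,-.042)]).round(2).tolist())
for a in (30,35,40): print("knob",a,proj(d,[mid+(.0686+k)*screwdir(yaw,np.radians(a)) for k in (0,.012)]).round(2).tolist(), mid+.0686*screwdir(yaw,np.radians(a)))
E
```

```text
[ 0.52139121  0.07404455 -0.13224166  0.00782761] -7.576888960165901 [-0.94  0.49  0.78  0.08  0.1   0.08  0.05 -0.66 -0.42]
yel [([194, 205, 19, 6, 62], [203.32, 207.11]), ([225, 210, 20, 6, 67], [234.7, 212.1])]
or [([209, 214, 13, 15, 123], [215.19, 220.51])]
mid [0.52139121 0.07404455 0.09      ] [[220.69920755 209.6695849 ]]
-20 [[205.45, 204.94], [235.88, 209.65]]
-10 [[205.28, 205.68], [235.74, 210.4]]
0 [[205.13, 206.47], [235.6, 211.19]]
10 [[204.99, 207.29], [235.47, 212.02]]
knob 30 [[216.81, 218.48], [216.08, 220.11]] [0.48739069 0.07856723 0.14940934]
knob 35 [[216.58, 220.56], [215.81, 222.58]] [0.48238742 0.07923276 0.14619383]
knob 40 [[216.38, 222.54], [215.58, 224.93]] [0.47768099 0.0798588  0.14255065]
```

play_rows(
  motion=[
    [[0.22, -0.22, -0.06, 0, 0, -56], [0.22, -0.22, -0.06, 0, 0, -56], [0.22, -0.22, -0.06, 0, 0, -56], [0.22, -0.22, -0.06, 0, 0, -56], [0.22, -0.22, -0.06, 0, 0, -56], [0.22, -0.22, -0.06, 0, 0, -56], [0.22, -0.22, -0.06, 0, 0, -56], [0.22, -0.22, -0.06, 0, 0, -56]],
  ],
)

```text
time_s: 1.92
position: [0.3782, -0.26, 0.3004]
tcp_rot: [[0.122, 0.993, 0.001], [0.993, -0.122, 0.001], [0.001, 0.0, -1.0]]
force: [0.3, 0.3, 0.2]
opening: 1.006
grasp_force: 0.0
```

```bash
cat >> h.py <<'E'
def pose_err(s): # measured pose
    return np.array(s["tcp_rot"]),np.array(s["position"])
def delta(R0,p0,R1,p1):
    return np.r_[R0.T@(p1-p0),np.degrees(Rn.from_matrix(R0.T@R1).as_rotvec())]
def apply(R0,p0,row):
    row=np.array(row,float)
    return R0@Rn.from_rotvec(np.radians(row[3:])).as_matrix(), p0+R0@row[:3]
def toolR(z,xhint):
    z=z/np.linalg.norm(z); x=xhint-z*(xhint@z); x/=np.linalg.norm(x)
    return np.c_[x,np.cross(z,x),z]
def show(s):
    print("t",round(s["time_s"],2),"j",np.round(s["joint_positions"],1),"p",np.round(s["position"],4),"F",np.round(s["force"],2),"M",np.round(s["moment"],2),"op",round(s["opening"]*87,1),"g",round(s["grasp_force"],1))
E
python3 - <<'E'
from h import *
from rig import bot
s=bot.read_state(); show(s)
R,p=pose_err(s)
mid=np.array([.5205,.0765,.09]);yaw=-.132
sd=screwdir(yaw,np.radians(33))
Rt=toolR(-sd,np.array([-1.,0,0])); pt=mid+.17*sd
print(delta(R,p,Rt,pt).round(4))
# intermediate: tool down
print(delta(R,p,toolR(np.array([0,0,-1.]),np.array([-1.,0,0])),pt+[0,0,.03]).round(4))
E
```

```text
t 1.92 j [-4.850e+01  1.280e+01  1.004e+02  1.000e-01  6.690e+01 -4.160e+01] p [ 0.3782 -0.26    0.3004] F [0.28 0.32 0.17] M [ 0.01 -0.11  0.01] op 87.5 g 0.0
[ 3.52100e-01  7.60000e-03  6.83000e-02 -2.40249e+01 -2.85288e+01
 -9.54302e+01]
[ 3.52200e-01  7.60000e-03  3.83000e-02  7.85000e-02 -3.19000e-02
 -9.70021e+01]
```

play_rows(
  motion=[
    [[0.31, 0.007, 0.04, -13, -15, -51], [0.31, 0.007, 0.04, -13, -15, -51], [0.31, 0.007, 0.04, -13, -15, -51], [0.31, 0.007, 0.04, -13, -15, -51], [0.31, 0.007, 0.04, -13, -15, -51], [0.31, 0.007, 0.04, -13, -15, -51], [0.31, 0.007, 0.04, -13, -15, -51], [0.31, 0.007, 0.04, -13, -15, -51]],
  ],
)

```text
time_s: 2.58
position: [0.424, 0.0465, 0.2593]
tcp_rot: [[-0.655, 0.7, 0.285], [0.685, 0.709, -0.166], [-0.318, 0.086, -0.944]]
force: [-0.2, -0.3, 0.4]
opening: 1.003
grasp_force: 0.0
```

Run:
```python
from h import *
from rig import bot
s=bot.read_state(); show(s)
R,p=pose_err(s)
mid=np.array([.5205,.0765,.09]);yaw=-.132
sd=screwdir(yaw,np.radians(33))
Rt=toolR(-sd,np.array([-1.,0,0])); pt=mid+.17*sd
print(delta(R,p,Rt,pt).round(4))
```

```text
t 2.58 j [ -2.8   8.7 117.6 -14.5  37.4 -37.1] p [0.424  0.0465 0.2593] F [-0.18 -0.34  0.36] M [ 0.14  0.04 -0.  ] op 87.3 g 0.0
[ 3.43000e-02  3.10000e-02  1.96000e-02 -1.09500e+01 -1.32720e+01
 -4.44349e+01]
```

play_rows(
  motion=[
    [[0.034, 0.031, 0.02, -11, -13.3, -44.5], [0.034, 0.031, 0.02, -11, -13.3, -44.5], [0.034, 0.031, 0.02, -11, -13.3, -44.5], [0.034, 0.031, 0.02, -11, -13.3, -44.5], [0.034, 0.031, 0.02, -11, -13.3, -44.5], [0.034, 0.031, 0.02, -11, -13.3, -44.5], [0.034, 0.031, 0.02, -11, -13.3, -44.5], [0.034, 0.031, 0.02, -11, -13.3, -44.5]],
  ],
)

```text
time_s: 3.25
position: [0.429, 0.0842, 0.232]
tcp_rot: [[-0.843, 0.007, 0.538], [-0.04, 0.996, -0.076], [-0.536, -0.085, -0.84]]
force: [0.2, 0.8, -0.5]
opening: 1.001
grasp_force: 0.0
```

Run:
```python
from h import *
from rig import bot,imaging
s=bot.read_state(); show(s); print(s["tcp_rot"].round(3).tolist())
d=imaging.capture("wrist"); cv2.imwrite("pics/w1.png",d["frame"][:,:,::-1]); np.savez("w1.npz",**d)
print(d["camera_matrix"],d["R"].round(3),d["t"].round(3), -d["R"].T@d["t"])
```

```text
t 3.25 j [ -1.   11.3 129.9 -31.4   7.2 -62. ] p [0.429  0.0842 0.232 ] F [ 0.15  0.79 -0.5 ] M [0.18 0.18 0.02] op 87.0 g 0.0
[[-0.843, 0.007, 0.538], [-0.04, 0.996, -0.076], [-0.536, -0.085, -0.84]]
[[317.32411191   0.         256.29059884]
 [  0.         317.32411191 192.48962514]
 [  0.           0.           1.        ]] [[ 0.006  0.996 -0.085]
 [ 0.681  0.058  0.73 ]
 [ 0.732 -0.062 -0.678]] [-0.066 -0.436  0.007] [0.29273824 0.09168468 0.31754875]
```

View pics/w1.png

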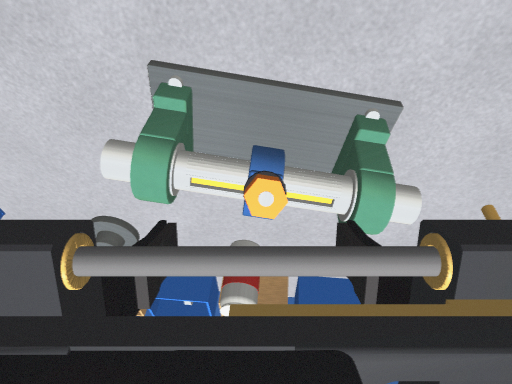

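The wrist view shows the knob at (266,198), the yellow flat on both sides of the collar, and the base's near edge from (150,63) to (402,102). I'll combine this with the top view and check the arm's kinematics, since j5 is close to 0.

Run:
```python
from h import *
d=dict(np.load("w1.npz")); f=d["frame"]
c=cv2.resize(f[155:230,180:350][:,:,::-1],(800,353),interpolation=cv2.INTER_CUBIC); cv2.imwrite("pics/w1c.png",c)
hsv=cv2.cvtColor(f,cv2.COLOR_RGB2HSV)
print(hsv[190:206:5,262:274:4].tolist(), hsv[183,215],hsv[212,258:272:4].tolist())
for nm,m in(("yel",yellow(f)),("or",seg(f,(5,150,120),(24,255,255)))):
    n,l,st,ce=cv2.connectedComponentsWithStats(m.astype(np.uint8))
    print(nm,[(st[i].tolist(),ce[i].round(2).tolist()) for i in range(1,n) if st[i,4]>30])
# kinematics fit
S=[([-73.654,30.224,82.088,0,67.689,-10.227],[.28,-.559,.24]),
([-48.5,12.8,100.4,.1,66.9,-41.6],[.3782,-.26,.3004]),([-2.8,8.7,117.6,-14.5,37.4,-37.1],[.424,.0465,.2593]),([-1,11.3,129.9,-31.4,7.2,-62],[.429,.0842,.232])]
def fk(q,P):
    q=np.radians(q);h,a1,L2,L3,a3,L6=P
    E=lambda ax,a:Rn.from_euler(ax,a).as_matrix()
    R=E('z',q[0]);p=np.array([0,0,h])+R@[a1,0,0]
    R=R@E('y',q[1]);p=p+R@[0,0,L2]
    R=R@E('y',q[2]);p=p+R@[a3,0,L3]
    R=R@E('z',q[3])@E('y',q[4]);p=p+R@[0,0,L6]
    return R@E('z',q[5]),p
r=least_squares(lambda P:np.r_[np.concatenate([fk(q,P)[1]-x for q,x in S])*1000,(P-[.3,0,.4,.4,0,.25])*1],[.3,0,.4,.4,0,.25])
print(r.x.round(4),r.fun.round(1)); 
for q,x in S: print(fk(q,r.x)[0].round(3).tolist())
```

```text
[[[22, 163, 247], [22, 160, 247], [22, 163, 247]], [[99, 8, 236], [101, 9, 233], [103, 8, 233]], [[103, 8, 235], [95, 7, 233], [103, 8, 235]], [[15, 26, 239], [100, 7, 233], [21, 94, 247]]] [ 29 156 247] [[22, 158, 247], [22, 160, 247], [22, 163, 247], [22, 159, 247]]
yel [([244, 178, 43, 41, 1023], [265.65, 197.99])]
or [([244, 174, 43, 45, 1192], [265.01, 195.64])]
[-1.1974  0.4671  0.5286 -0.3022 -0.4039 -0.4852] [-1.092e+02 -2.350e+01 -7.000e+00 -6.970e+01 -8.980e+01 -6.800e+00
 -2.000e+01  7.600e+00  2.850e+01  6.400e+00 -6.010e+01 -1.470e+01
 -1.500e+00  5.000e-01  1.000e-01 -7.000e-01 -4.000e-01 -7.000e-01]
[[-0.447, 0.894, -0.0], [0.894, 0.447, 0.0], [0.0, 0.0, -1.0]]
[[-0.993, 0.121, 0.0], [0.121, 0.993, 0.002], [0.0, 0.002, -1.0]]
[[-0.7, -0.655, 0.284], [-0.709, 0.685, -0.166], [-0.086, -0.318, -0.944]]
[[-0.006, -0.844, 0.537], [-0.996, -0.041, -0.075], [0.085, -0.536, -0.84]]
```

View pics/w1c.png

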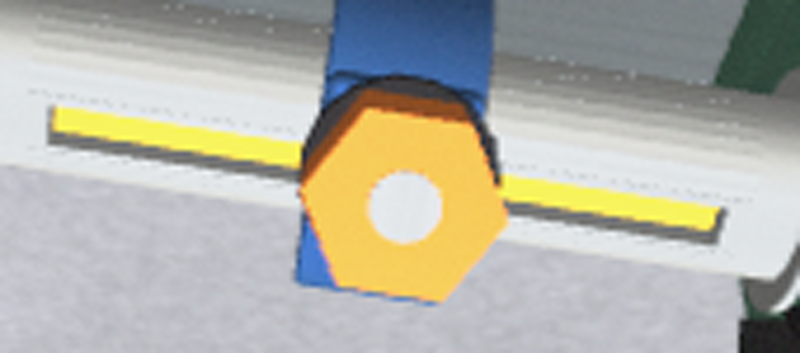

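```bash
cat >> h.py <<'E'
def fk(q,P):
    q=np.radians(q);h,a1,b,L2,a2,L3,a3,L6=P
    E=lambda ax,a:Rn.from_euler(ax,a).as_matrix()
    R=E('z',q[0]);p=np.array([0,0,h])+R@[a1,b,0]
    R=R@E('y',q[1]);p=p+R@[a2,0,L2]
    R=R@E('y',q[2]);p=p+R@[a3,0,L3]
    R=R@E('z',q[3])@E('y',q[4]);p=p+R@[0,0,L6]
    return R@E('z',q[5]+np.pi/2*-1),p
E
python3 - <<'E'
from h import *
from rig import imaging
S=[([-73.654,30.224,82.088,0,67.689,-10.227],[.28,-.559,.24]),
([-48.5,12.8,100.4,.1,66.9,-41.6],[.3782,-.26,.3004]),([-2.8,8.7,117.6,-14.5,37.4,-37.1],[.424,.0465,.2593]),([-1,11.3,129.9,-31.4,7.2,-62],[.429,.0842,.232])]
p0=np.array([.3,0,.1,.4,0,.4,0,.25])
r=least_squares(lambda P:np.r_[np.concatenate([fk(q,P)[1]-x for q,x in S])*1000,(P-p0)*3],p0)
print(r.x.round(4),r.fun[:12].round(1),fk(*[S[3][0],r.x])[0].round(3).tolist()); np.save("P.npy",r.x)
dt=imaging.capture("top"); dw=dict(np.load("w1.npz"))
cs=np.array([(247,287),(513,330),(495,461),(219,420)])/3+[100,90]
W=np.array([(65,135),(65,-135),(-65,-135),(-65,135)])/1000
cw=lambda a:np.array(a,float)/ (800/170)+[180,155]-[.4,.4]
hexc=cw([(302,190),(362,108),(474,122),(508,212),(443,302),(335,287)])
up=cw([(52,107),(300,142),(505,177),(722,207)]); mb=cw([(52,131),(300,168),(508,203),(718,233)]); lo=cw([(52,142),(300,180),(510,215),(716,243)])
def edge(d,mid,R,a,x,z,obs):
    s=np.sin(a);c=np.cos(a)   # lean a towards -x
    ex=R@[c,0,s]; ez=R@[-s,0,c]
    L=proj(d,[mid+R@[0,k,0]+ex*x+ez*z for k in(.06,-.06)])
    n=np.array([-(L[1]-L[0])[1],(L[1]-L[0])[0]]); n/=np.linalg.norm(n)
    return (obs-L[0])@n
def hx(d,mid,R,b,w,r=.0806):
    ez=R@[-np.sin(b),0,np.cos(b)]; ex=R@[np.cos(b),0,np.sin(b)]; ey=np.cross(ez,ex)
    k=w+np.radians(30+60*np.arange(6))
    return proj(d,mid+r*ez+.015/np.cos(np.pi/6)*(np.outer(np.cos(k),ex)+np.outer(np.sin(k),ey)))
def res(p,useT=True,useW=True):
    x,y,yaw,th,a,b,w=p; R,t=stand(x,y,yaw); mid=t+[0,0,.09]
    o=[(th-.012)/.01]
    if useT: o+=list((proj(dt,np.c_[W,np.full(4,th)]@R.T+t)-cs).ravel())
    o+=list((proj(dw,np.c_[W[2:],np.full(2,th)]@R.T+t)-[(402,102),(150,63)]).ravel()*.5)
    o+=list(edge(dw,mid,R,a,-.0048,.0194,up))+list(edge(dw,mid,R,a,.0048,.013,mb))+list(edge(dw,mid,R,a,.0048,.0194,lo))
    H=hx(dw,mid,R,b,w); D=np.linalg.norm(H[None]-hexc[:,None],axis=2); o+=list((H[D.argmin(1)]-hexc).ravel())
    return np.array(o)
for useT in (True,False):
  best=None
  for w in np.radians([-25,-10,5,20]):
    r=least_squares(res,[.5205,.0765,-.132,.01,.12,.58,w],kwargs=dict(useT=useT))
    if best is None or r.cost<best.cost: best=r
  p=best.x; print(best.cost,p[:4].round(4),np.degrees(p[[2,4,5,6]]).round(2)); print(best.fun.round(1)); 
  if useT: np.save("fit.npy",p)
E
```

```text
[ 0.2728  0.0014  0.1108  0.5878 -0.0006  0.3909  0.1134  0.2876] [-0.5 -0.2  0.   0.1  0.4 -0.2  0.3 -0.1  0.2 -0.2  0.4 -0.1] [[0.844, -0.006, 0.537], [0.041, -0.996, -0.075], [0.536, 0.085, -0.84]]
12000.51735023757 [ 0.5687  0.0755 -0.1173 -0.2674] [ -6.72 135.98  59.1   -0.36]
[-27.9  11.1   5.5  -2.3   1.6  -1.3  -5.8  14.2  -2.9 -99.2 -42.  103.5
 -11.    6.5   6.4   5.    5.    7.4   6.9   5.5   5.3  -0.7  -1.4  -2.7
  -2.6   3.3   0.2   2.6   2.6  -1.9   2.4  -1.5   1.2   0.5  -2.6   3.7
  -2.2]
11778.275419373562 [ 0.5689  0.0735 -0.1365 -0.2921] [ -7.82 136.43  59.3    0.3 ]
[-3.040e+01 -9.810e+01 -4.520e+01  1.021e+02 -1.290e+01  5.800e+00
  6.400e+00  5.600e+00  6.200e+00  6.700e+00  6.800e+00  6.100e+00
  6.400e+00 -1.400e+00 -1.500e+00 -2.100e+00 -1.400e+00  2.600e+00
  1.000e-01  1.800e+00  2.500e+00 -2.700e+00  2.400e+00 -2.300e+00
  1.100e+00 -3.000e-01 -2.700e+00  3.000e+00 -2.300e+00]
```

```bash
sed -i 's/np.pi\/2\*-1/np.pi\/2/' h.py
cat > fit.py <<'E'
from h import *
W=np.array([(65,135),(65,-135),(-65,-135),(-65,135)])/1000
def edge(d,mid,R,a,x,z,obs):
    s=np.sin(a);c=np.cos(a); ex=R@[c,0,s]; ez=R@[-s,0,c]
    L=proj(d,[mid+R@[0,k,0]+ex*x+ez*z for k in(.06,-.06)])
    n=np.array([-(L[1]-L[0])[1],(L[1]-L[0])[0]]); n/=np.linalg.norm(n)
    return (obs-L[0])@n
def hx(d,mid,R,b,w,r=.0806):
    ez=R@[-np.sin(b),0,np.cos(b)]; ex=R@[np.cos(b),0,np.sin(b)]; ey=np.cross(ez,ex)
    k=w+np.radians(30+60*np.arange(6))
    return proj(d,mid+r*ez+.015/np.cos(np.pi/6)*(np.outer(np.cos(k),ex)+np.outer(np.sin(k),ey)))
E
python3 - <<'E'
from fit import *
from rig import imaging
dt=imaging.capture("top"); dw=dict(np.load("w1.npz"))
cs=np.array([(247,287),(513,330),(495,461),(219,420)])/3+[100,90]
cw=lambda a:np.array(a,float)/ (800/170)+[180,155]-[.4,.4]
hexc=cw([(302,190),(362,108),(474,122),(508,212),(443,302),(335,287)])
up=cw([(52,107),(300,142),(505,177),(722,207)]); mb=cw([(52,131),(300,168),(508,203),(718,233)]); lo=cw([(52,142),(300,180),(510,215),(716,243)])
def res(p,useT=True):
    x,y,yaw,th,a,b,w=p; R,t=stand(x,y,yaw); mid=t+[0,0,.09]
    o=[(th-.012)/.003]
    if useT: o+=list((proj(dt,np.c_[W,np.full(4,th)]@R.T+t)-cs).ravel())
    o+=list((proj(dw,np.c_[W[2:],np.full(2,th)]@R.T+t)-[(150,63),(402,102)]).ravel()*.5)
    o+=list(edge(dw,mid,R,a,-.0048,.0194,up))+list(edge(dw,mid,R,a,.0048,.013,mb))+list(edge(dw,mid,R,a,.0048,.0194,lo))
    H=hx(dw,mid,R,b,w); D=np.linalg.norm(H[None]-hexc[:,None],axis=2); o+=list((H[D.argmin(1)]-hexc).ravel())
    return np.array(o)
for useT in (True,False):
  best=None
  for w in np.radians([-25,-10,5,20]):
    r=least_squares(res,[.5205,.0765,-.132,.01,.12,.58,w],kwargs=dict(useT=useT))
    if best is None or r.cost<best.cost: best=r
  p=best.x; print(best.cost,p[:4].round(4),np.degrees(p[[2,4,5,6]]).round(2)); print(best.fun.round(1)); 
  if useT: np.save("fit.npy",p)
E
```

```text
9.865826113865023 [ 0.5224  0.0771 -0.1355  0.0072] [-7.76 15.8  36.95  1.05]
[-1.6 -1.8  0.  -0.2 -0.1 -1.  -0.1 -1.  -1.2 -1.1 -0.5  0.1  0.9 -0.4
  0.2 -0.6  0.  -0.3 -0.2 -0.9 -0.6  0.9  0.7  0.   0.7 -0.8  0.   0.3
 -0.3 -1.  -0.2  0.   1.3 -0.1 -0.7  0.8 -0.3]
6.2581728791873985 [ 0.5226  0.0773 -0.134   0.0079] [-7.68 16.23 37.04  0.98]
[-1.4 -1.2 -0.2  0.3  1.1 -0.3  0.2 -0.7 -0.1 -0.2 -0.1 -0.9 -0.6  0.9
  0.8  0.   0.6 -0.6  0.1  0.5 -0.2 -0.8 -0.2  0.2  1.3  0.1 -0.6  1.
 -0.3]
```

```bash
cat >> h.py <<'E'
def ik(Rt,pt,q0,P=np.load("P.npy")):
    def f(q):
        R,p=fk(q,P); return np.r_[(p-pt)*10,Rn.from_matrix(R.T@Rt).as_rotvec()]
    r=least_squares(f,q0,bounds=([-176,-43,12.5,-82,0,-163],[176,126,140,262,151,163]),x_scale=10.)
    return r.x,np.abs(r.fun).max()
def target(p,lean,theta,r): # lean,theta deg; r = TCP distance from shaft axis
    R,t=stand(*p[:3]); b=np.radians(lean); ez=R@[-np.sin(b),0,np.cos(b)]; ex=R@[np.cos(b),0,np.sin(b)]; ey=R@[0,1.,0]
    th=np.radians(theta); y=np.cos(th)*ex+np.sin(th)*ey
    return np.c_[np.cross(y,-ez),y,-ez], t+[0,0,.09]+r*ez
E
python3 - <<'E'
from h import *
p=np.load("fit.npy"); q0=[-1,11.3,129.9,-31.4,7.2,-62]
for th0 in (121,61):
    q=np.array(q0,float)
    for lean,tm,r in [(37,0,.15),(37,0,.078),(30,0,.078),(25,0,.078),(25,45,.076),(25,90,.0735),(20,90,.0735),(14,90,.0735),(14,135,.071),(14,183,.069)]:
        q,e=ik(*target(p,lean,th0-tm,r),q); print(th0,lean,tm,r,q.round(1),round(e,4))
E
```

```text
121 37 0 0.15 [  0.3  15.3 131.1 -82.    4.7 -32.3] 0.0583
121 37 0 0.078 [ -0.8  25.2 126.  -82.    4.1 -32.8] 0.1338
121 30 0 0.078 [ -1.5  25.1 125.6 -82.    3.1 -33.6] 0.0144
121 25 0 0.078 [  -2.    24.2  121.9  -15.2    9.3 -100.8] 0.0
121 25 45 0.076 [ -2.   24.5 121.9 -15.6   9.  -55.4] 0.0
121 25 90 0.0735 [ -2.   24.9 121.9 -16.2   8.7  -9.8] 0.0
121 20 90 0.0735 [ -2.5  24.6 117.6  -5.9  18.  -20.4] 0.0
121 14 90 0.0735 [ -2.9  25.1 112.4  -2.5  28.6 -24.1] 0.0
121 14 135 0.071 [ -2.9  25.4 112.4  -2.5  28.2  20.9] 0.0
121 14 183 0.069 [ -2.9  25.7 112.5  -2.5  27.9  68.9] 0.0
61 37 0 0.15 [  0.3  15.3 131.1 -82.    4.7  27.7] 0.0545
61 37 0 0.078 [ -0.8  25.2 126.  -82.    4.1  27.2] 0.1229
61 30 0 0.078 [ -1.5  25.1 125.6 -82.    3.1  26.4] 0.0135
61 25 0 0.078 [ -2.   24.2 121.9 -15.2   9.3 -40.8] 0.0
61 25 45 0.076 [ -2.   24.5 121.9 -15.6   9.    4.6] 0.0
61 25 90 0.0735 [ -2.   24.9 121.9 -16.2   8.7  50.2] 0.0
61 20 90 0.0735 [ -2.5  24.6 117.6  -5.9  18.   39.6] 0.0
61 14 90 0.0735 [ -2.9  25.1 112.4  -2.5  28.6  35.9] 0.0
61 14 135 0.071 [ -2.9  25.4 112.4  -2.5  28.2  80.9] 0.0
61 14 183 0.069 [ -2.9  25.7 112.5  -2.5  27.9 128.9] 0.0
```

Gripping in line with the screw at 37° lean would put the wrist on its singularity (j5≥0). So with the screw still out, I'll first push the knob from the robot side with closed fingers to about 24° lean. I'll grip it in line after that.

```bash
cat >> h.py <<'E'
def shiftx(p,lean,d):
    R,_=stand(*p[:3]); b=np.radians(lean); return d*(R@[np.cos(b),0,np.sin(b)])
E
python3 - <<'E'
from h import *
from rig import bot
p=np.load("fit.npy"); s=bot.read_state(); R,x=pose_err(s); q=s["joint_positions"]; show(s)
L=[]
for r,e in [(.15,-.06),(.078,-.06),(.078,-.0245),(.078,-.05),(.15,-.05)]:
    Rt,pt=target(p,24,90,r); pt=pt+shiftx(p,24,e); q,er=ik(Rt,pt,q); print(r,e,pt.round(4),q.round(1),round(er,4))
    print("  delta",delta(R,x,Rt,pt).round(4)); R,x=Rt,pt
E
```

```text
t 3.4 j [ -1.   11.3 129.6 -31.5   7.3 -61.7] p [0.431  0.0845 0.2329] F [0.14 1.22 0.43] M [0.17 0.16 0.07] op 87.1 g 0.0
0.15 -0.06 [0.4077 0.0927 0.2026] [ -0.4  13.8 128.4 -12.1  14.3 -71.6] 0.0
  delta [ 0.0357  0.0105  0.0122 -0.8051  8.9894  8.6621]
0.078 -0.06 [0.4367 0.0888 0.1369] [ -1.1  25.9 129.3 -69.6   2.9 -14.3] 0.0
  delta [0.    0.    0.072 0.    0.    0.   ]
0.078 -0.0245 [0.4688 0.0844 0.1513] [ -1.7  24.6 124.4 -19.    7.5 -65.6] 0.0
  delta [-0.0355  0.      0.      0.      0.      0.    ]
0.078 -0.05 [0.4457 0.0875 0.1409] [ -1.3  25.4 127.9 -43.    3.8 -41.1] 0.0
  delta [ 0.0255 -0.     -0.      0.      0.      0.    ]
0.15 -0.05 [0.4167 0.0915 0.2067] [ -0.7  13.7 127.  -10.7  15.7 -73.2] 0.0
  delta [-0.    -0.    -0.072  0.     0.     0.   ]
```

Run:
```python
from h import *
from rig import bot
p=np.load("fit.npy"); s=bot.read_state(); R,x=pose_err(s); q=s["joint_positions"]
for r,e in [(.14,-.07),(.08,-.07),(.08,-.041),(.08,-.05),(.15,-.05)]:
    Rt,pt=target(p,12,90,r); pt=pt+shiftx(p,12,e); q,er=ik(Rt,pt,q); print(r,e,pt.round(4),q.round(1),round(er,4))
    print("  delta",delta(R,x,Rt,pt).round(4)); R,x=Rt,pt
```

```text
0.14 -0.07 [0.4257 0.0903 0.2124] [ -2.   14.8 117.6  -2.1  35.6 -82.6] 0.0
  delta [ 1.53000e-02  7.40000e-03  1.40000e-02 -1.71390e+00  2.09662e+01
  8.56960e+00]
0.08 -0.07 [0.4381 0.0886 0.1537] [ -2.2  22.8 119.9  -2.7  25.3 -82. ] 0.0
  delta [ 0.   -0.    0.06  0.    0.    0.  ]
0.08 -0.041 [0.4662 0.0847 0.1597] [ -2.5  23.5 116.1  -2.3  28.5 -82.9] 0.0
  delta [-0.029  0.    -0.     0.     0.     0.   ]
0.08 -0.05 [0.4575 0.0859 0.1579] [ -2.4  23.3 117.3  -2.4  27.5 -82.7] 0.0
  delta [ 0.009 -0.     0.     0.     0.     0.   ]
0.15 -0.05 [0.4431 0.0879 0.2263] [ -2.2  14.5 114.6  -1.8  39.  -83.2] 0.0
  delta [-0.   -0.   -0.07  0.    0.    0.  ]
```

play_rows(
  motion=[
    [[0.015, 0.007, 0.014, -1.7, 21, 8.6], [0.015, 0.007, 0.014, -1.7, 21, 8.6], [0.015, 0.007, 0.014, -1.7, 21, 8.6], [0.015, 0.007, 0.014, -1.7, 21, 8.6], [0.015, 0.007, 0.014, -1.7, 21, 8.6], [0.015, 0.007, 0.014, -1.7, 21, 8.6], [0.015, 0.007, 0.014, -1.7, 21, 8.6], [0.015, 0.007, 0.014, -1.7, 21, 8.6]],
  ],
  fingers=0.0,
)

```text
time_s: 4.07
position: [0.4237, 0.0902, 0.2116]
tcp_rot: [[-0.97, 0.133, 0.203], [0.13, 0.991, -0.029], [-0.205, -0.001, -0.979]]
force: [0.4, -0.3, -0.2]
opening: 0.483
grasp_force: 0.0
```

play_rows(
  motion=[
    [[0, 0, 0.03, 0, 0, 0], [0, 0, 0.06, 0, 0, 0], [0, 0, 0.06, 0, 0, 0], [0, 0, 0.06, 0, 0, 0], [0, 0, 0.06, 0, 0, 0]],
  ],
)

```text
time_s: 4.48
position: [0.437, 0.0884, 0.154]
tcp_rot: [[-0.97, 0.133, 0.204], [0.13, 0.991, -0.028], [-0.206, -0.001, -0.978]]
force: [0.7, -0.3, -0.4]
opening: 0.096
grasp_force: 0.0
```

Run:
```python
from h import *
from rig import bot
p=np.load("fit.npy"); s=bot.read_state(); R,x=pose_err(s); show(s)
Rt,pt=target(p,12,90,.08); print(delta(R,x,Rt,pt+shiftx(p,12,-.07)).round(4))
```

```text
t 4.48 j [ -2.2  22.7 119.9  -2.7  25.6 -82.2] p [0.437  0.0884 0.154 ] F [ 0.72 -0.35 -0.4 ] M [ 0.13 -0.   -0.08] op 8.3 g 0.0
[-0.001   0.0003  0.0005 -0.0341 -0.0886  0.1182]
```

Now push (tool −x), 28 mm in gentle steps.

play_rows(
  motion=[
    [[0, 0, 0, 0, 0, 0], [-0.004, 0, 0, 0, 0, 0], [-0.008, 0, 0, 0, 0, 0], [-0.012, 0, 0, 0, 0, 0], [-0.016, 0, 0, 0, 0, 0], [-0.02, 0, 0, 0, 0, 0], [-0.02, 0, 0, 0, 0, 0]],
  ],
)

```text
time_s: 5.07
position: [0.453, 0.086, 0.1569]
tcp_rot: [[-0.972, 0.134, 0.195], [0.131, 0.991, -0.028], [-0.197, -0.002, -0.98]]
force: [-7.2, 1.3, 4.3]
opening: 0.003
grasp_force: 3.4
```

play_rows(
  motion=[
    [[-0.003, 0, 0, 0, 0, 0], [-0.006, 0, 0, 0, 0, 0], [-0.008, 0, 0, 0, 0, 0], [-0.008, 0, 0, 0, 0, 0]],
  ],
)

```text
time_s: 5.4
position: [0.462, 0.0848, 0.1588]
tcp_rot: [[-0.971, 0.134, 0.198], [0.131, 0.991, -0.028], [-0.2, -0.001, -0.98]]
force: [-5.0, 0.7, 3.1]
opening: 0.003
grasp_force: 2.5
```

play_rows(
  motion=[
    [[0.015, 0, 0, 0, 0, 0], [0.015, 0, -0.03, 0, 0, 0], [0.015, 0, -0.065, 0, 0, 0], [0.015, 0, -0.065, 0, 0, 0], [0.015, 0, -0.065, 0, 0, 0], [0.015, 0, -0.065, 0, 0, 0]],
  ],
  fingers=0.087,
)

```text
time_s: 5.9
position: [0.4373, 0.0884, 0.22]
tcp_rot: [[-0.969, 0.134, 0.206], [0.131, 0.991, -0.029], [-0.208, -0.001, -0.978]]
force: [-0.2, 0.3, -0.5]
opening: 0.375
grasp_force: 0.0
```

Run:
```python
from h import *
from rig import bot,imaging
s=bot.read_state(); show(s)
d=imaging.capture("wrist"); np.savez("w2.npz",**d); f=d["frame"]
m=seg(f,(5,150,120),(24,255,255)); n,l,st,ce=cv2.connectedComponentsWithStats(m.astype(np.uint8))
i=[i for i in range(1,n) if st[i,4]>300]; print([(st[k].tolist(),ce[k].round(1).tolist()) for k in i])
u,v=ce[i[0]].astype(int); x0,y0=u-60,v-45; print(x0,y0)
cv2.imwrite("pics/w2c.png",cv2.resize(f[y0:y0+90,x0:x0+120][:,:,::-1],(800,600),interpolation=cv2.INTER_CUBIC))
```

```text
t 5.9 j [ -2.2  14.7 115.7  -1.9  37.7 -83.1] p [0.4373 0.0884 0.22  ] F [-0.16  0.28 -0.52] M [0.18 0.01 0.01] op 32.6 g 0.0
[]Traceback (most recent call last):
  File "<stdin>", line 7, in <module>
IndexError: list index out of range
```

Run:
```python
from h import *
from rig import bot,imaging
p=np.load("fit.npy"); s=bot.read_state(); R,x=pose_err(s); q=s["joint_positions"]
d=imaging.capture("top"); f=d["frame"]
n,l,st,ce=cv2.connectedComponentsWithStats(orange(f).astype(np.uint8)); print([(st[i].tolist(),ce[i].round(1).tolist()) for i in range(1,n) if st[i,4]>30 and 150<ce[i,0]<300 and 150<ce[i,1]<260])
Rs,t=stand(*p[:3]); mid=t+[0,0,.09]
for a in (16,20,24,28): print(a,proj(d,[mid+(.0686+k)*screwdir(p[2],np.radians(a)) for k in (0,.012)]).round(1).tolist())
for lean,th,r in [(22,121,.15),(24,121,.15),(24,121,.078),(22,121,.078)]:
    Rt,pt=target(p,lean,th,r); q1,er=ik(Rt,pt,q); print(lean,th,r,pt.round(4),q1.round(1),round(er,4),"delta",delta(R,x,Rt,pt).round(4))
```

```text
[([209, 210, 14, 12, 42], [216.8, 213.5])]
16 [[216.4, 211.9], [215.9, 212.4]]
20 [[216.2, 213.7], [215.5, 214.5]]
24 [[215.9, 215.5], [215.3, 216.6]]
28 [[215.7, 217.2], [215.0, 218.7]]
22 121 0.15 [0.4667 0.0847 0.2291] [  -1.9   14.1  118.2   -5.1   25.8 -110.9] 0.0 delta [-3.15000e-02  3.00000e-04 -3.40000e-03  2.70760e+00 -9.86750e+00
 -3.08256e+01]
24 121 0.15 [0.462  0.0853 0.227 ] [  -1.6   13.9  120.3   -6.7   22.1 -109.2] 0.0 delta [-2.64000e-02  3.00000e-04 -2.40000e-03  3.25010e+00 -1.18177e+01
 -3.07897e+01]
24 121 0.078 [0.491  0.0814 0.1613] [  -2.1   24.1  121.   -11.9   11.2 -104.1] 0.0 delta [-4.15000e-02  3.00000e-04  6.80000e-02  3.25010e+00 -1.18177e+01
 -3.07897e+01]
22 121 0.078 [0.4935 0.081  0.1623] [  -2.3   24.   119.3   -8.    15.  -108.2] 0.0 delta [-4.41000e-02  3.00000e-04  6.75000e-02  2.70760e+00 -9.86750e+00
 -3.08256e+01]
```

Move to a pre-grasp at 24° lean and look.

play_rows(
  motion=[
    [[-0.026, 0, -0.012, 3.2, -11.8, -30.8], [-0.026, 0, -0.012, 3.2, -11.8, -30.8], [-0.026, 0, -0.012, 3.2, -11.8, -30.8], [-0.026, 0, -0.012, 3.2, -11.8, -30.8], [-0.026, 0, -0.012, 3.2, -11.8, -30.8], [-0.026, 0, -0.012, 3.2, -11.8, -30.8], [-0.026, 0, -0.012, 3.2, -11.8, -30.8], [-0.026, 0, -0.012, 3.2, -11.8, -30.8]],
  ],
  fingers=0.087,
)

```text
time_s: 6.67
position: [0.4602, 0.0853, 0.2364]
tcp_rot: [[-0.846, -0.349, 0.402], [-0.403, 0.914, -0.054], [-0.349, -0.208, -0.914]]
force: [0.3, 0.5, -0.1]
opening: 0.983
grasp_force: 0.0
```

Run:
```python
from h import *
from rig import bot,imaging
s=bot.read_state(); show(s)
d=imaging.capture("wrist"); np.savez("w2.npz",**d,tR=s["tcp_rot"],tp=s["position"]); f=d["frame"]
p=np.load("fit.npy");Rs,t=stand(*p[:3]);mid=t+[0,0,.09]
c=proj(d,mid+.0686*screwdir(p[2],np.radians(24)))[0]; print(c)
x0,y0=int(c[0])-60,int(c[1])-45; print(x0,y0)
cv2.imwrite("pics/w2c.png",cv2.resize(f[y0:y0+90,x0:x0+120][:,:,::-1],(800,600),interpolation=cv2.INTER_CUBIC))
```

```text
t 6.67 j [  -1.7   12.6  119.7   -6.    24.  -109.9] p [0.4602 0.0853 0.2364] F [ 0.28  0.46 -0.12] M [ 0.2   0.16 -0.01] op 85.5 g 0.0
[258.46277464 200.12135186]
198 155
```

View pics/w2c.png

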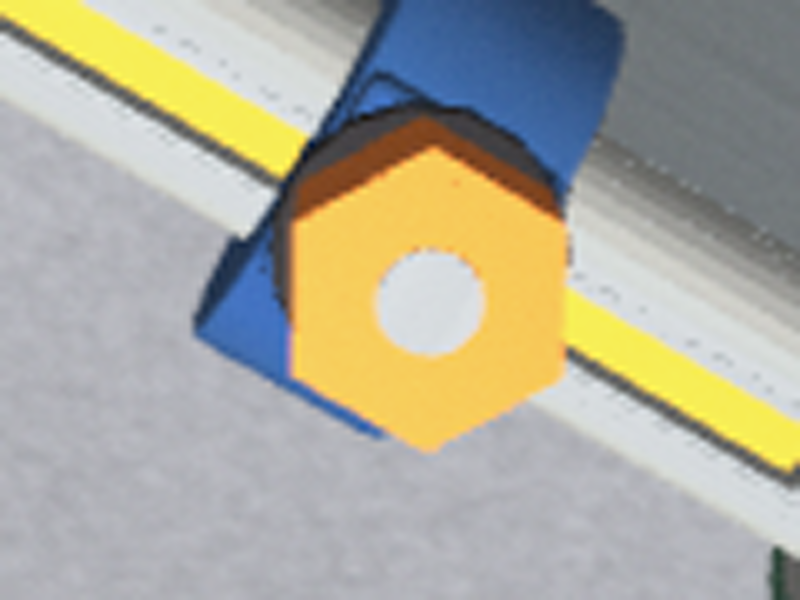

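The knob's flats are parallel to the tool axes (vertices at crop (432,146), (565,222), (563,375), (430,452), (290,376) and (292,218)), and the flat shows on both sides. I'll refit from this closer view.

Run:
```python
from fit import *
z=dict(np.load("w2.npz")); dw=z; p0=np.load("fit.npy")
cw=lambda a:np.array(a,float)/(800/120)+[198,155]-[.43,.43]
hexc=cw([(432,146),(565,222),(563,375),(430,452),(290,376),(292,218)])
up=cw([(85,0),(312,138),(567,290),(798,418)]);mb=cw([(0,20),(285,180),(567,345),(790,470)]);lo=cw([(0,32),(275,190),(567,355),(790,487)])
def res(p):
    x,y,yaw,a,b,w=p; R,t=stand(x,y,yaw); mid=t+[0,0,.09]
    o=[(x-p0[0])/.002,(y-p0[1])/.002,(yaw-p0[2])/.01]
    o+=list(edge(dw,mid,R,a,-.0048,.0194,up)*2)+list(edge(dw,mid,R,a,.0048,.013,mb)*2)+list(edge(dw,mid,R,a,.0048,.0194,lo)*2)
    H=hx(dw,mid,R,b,w); D=np.linalg.norm(H[None]-hexc[:,None],axis=2); o+=list((H[D.argmin(1)]-hexc).ravel()*2)
    return np.array(o)
r=least_squares(res,[*p0[:3],p0[4],np.radians(24),p0[6]]); print(r.cost,r.x[:3].round(4),np.degrees(r.x[2:]).round(2)); print(r.fun.round(1))
np.save("fit2.npy",r.x); p=r.x
R,x=z["tR"],z["tp"]; lean=np.degrees(p[4]); th=120+np.degrees(p[5])
for rr in (.100,.078):
    Rt,pt=target(p,lean,th,rr); q,e=ik(Rt,pt,[-2,13,119,-6,24,-110]); print(rr,delta(R,x,Rt,pt).round(4),q.round(1),round(e,4))
```

```text
5.415083939398099 [ 0.5232  0.0772 -0.1326] [-7.6  18.42 27.71  0.18]
[ 0.4  0.1  0.3  1.  -0.6 -1.6  0.1 -1.   0.2 -0.5  0.5  0.2  0.3  1.1
  0.1 -0.3 -0.6  0.4  0.1 -0.2  0.1 -0.9 -0.5  0.9 -0.2  0.3  1.1]
0.1 [ 0.0066  0.0044  0.0598  1.8839 -3.2631  0.5768] [ -1.6  21.4 124.4 -22.7   7.2 -92.3] 0.0
0.078 [ 0.0053  0.0036  0.0818  1.8839 -3.2631  0.5768] [ -1.8  24.7 124.2 -37.5   4.4 -77.6] 0.0
```

Run:
```python
from h import *
from rig import bot
p=np.load("fit2.npy"); p[0]=.5225; np.save("fit3.npy",p); s=bot.read_state(); R,x=pose_err(s); q=s["joint_positions"]
for rr in (.110,.078):
    Rt,pt=target(p,24.5,120.2,rr); q,e=ik(Rt,pt,q); print(rr,delta(R,x,Rt,pt).round(4),q.round(1),round(e,4))
```

```text
0.11 [ 0.0027  0.0019  0.0494  0.2413 -0.4649  0.572 ] [  -1.9   19.6  121.4   -9.3   14.8 -106. ] 0.0
0.078 [ 0.0025  0.0018  0.0814  0.2413 -0.4649  0.572 ] [  -2.1   24.2  121.5  -12.9   10.2 -102.4] 0.0
```

play_rows(
  motion=[
    [[0.0025, 0.002, 0.02, 0.2, -0.5, 0.6], [0.0025, 0.002, 0.045, 0.2, -0.5, 0.6], [0.0025, 0.002, 0.06, 0.2, -0.5, 0.6], [0.0025, 0.002, 0.075, 0.2, -0.5, 0.6], [0.0025, 0.002, 0.081, 0.2, -0.5, 0.6], [0.0025, 0.002, 0.081, 0.2, -0.5, 0.6]],
  ],
  fingers=0.06,
)

```text
time_s: 7.22
position: [0.49, 0.0816, 0.1603]
tcp_rot: [[-0.846, -0.34, 0.41], [-0.395, 0.917, -0.054], [-0.357, -0.208, -0.911]]
force: [0.2, 0.3, 0.1]
opening: 0.709
grasp_force: 0.0
```

Run:
```python
from h import *
from rig import bot,imaging
s=bot.read_state(); show(s); R,x=pose_err(s); p=np.load("fit3.npy")
print(delta(R,x,*target(p,24.5,120.2,.078)).round(4))
d=imaging.capture("scene"); f=d["frame"]; cv2.imwrite("pics/s2.png",cv2.resize(f[140:260,210:350][:,:,::-1],(700,600),interpolation=cv2.INTER_CUBIC))
```

```text
t 7.22 j [  -2.1   24.2  121.4  -12.5   10.3 -103. ] p [0.49   0.0816 0.1603] F [0.17 0.31 0.14] M [ 0.18  0.22 -0.04] op 61.7 g 0.0
[-0.0006 -0.0004 -0.0005  0.0771 -0.0563  0.0213]
```

View pics/s2.png

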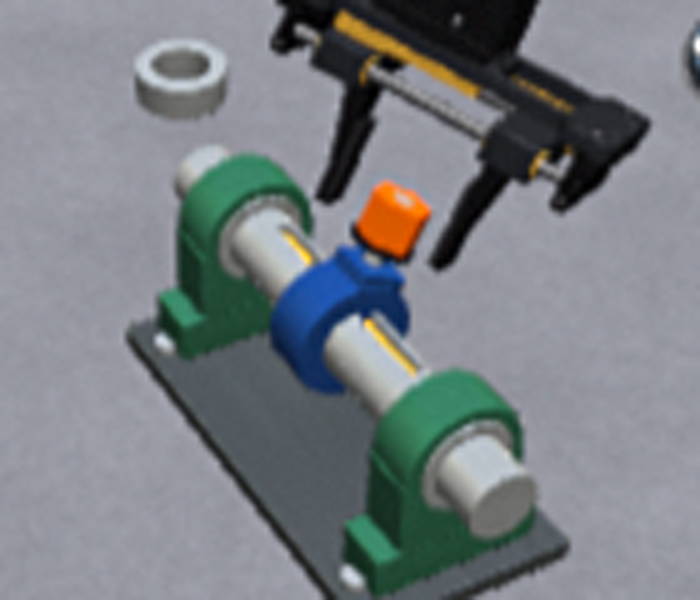

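The fingers straddle the knob (at about (393,222) in the crop), with the tips above the flange and no contact. Closing now.

play_rows(
  motion=[
    [[0, 0, 0, 0, 0, 0], [0, 0, 0, 0, 0, 0], [0, 0, 0, 0, 0, 0], [0, 0, 0, 0, 0, 0], [0, 0, 0, 0, 0, 0], [0, 0, 0, 0, 0, 0]],
  ],
  fingers=0.025,
)

```text
time_s: 7.77
position: [0.489, 0.0822, 0.1618]
tcp_rot: [[-0.845, -0.34, 0.412], [-0.395, 0.917, -0.053], [-0.359, -0.208, -0.91]]
force: [-2.7, 6.9, 3.1]
opening: 0.341
grasp_force: 30.0
```

Run:
```python
from h import *
from rig import bot,imaging
s=bot.read_state(); show(s); R,x=pose_err(s); p=np.load("fit3.npy")
print(delta(R,x,*target(p,24.5,120.2,.078)).round(4), (R.T@s["force"]).round(2))
```

```text
t 7.77 j [  -2.1   23.9  121.6  -12.4   10.3 -103. ] p [0.489  0.0822 0.1618] F [-2.74  6.88  3.1 ] M [1.09 0.06 0.38] op 29.6 g 30.0
[-0.0006 -0.001   0.0014  0.0598  0.0729  0.0327] [-1.52  6.6  -4.31]
```

play_rows(
  motion=[
    [[0, 0.0007, 0.0003, 0, 0, 5.5], [0, 0.0007, 0.0006, 0, 0, 11], [0, 0.0007, 0.0009, 0, 0, 16.5], [0, 0.0007, 0.0012, 0, 0, 22], [0, 0.0007, 0.0014, 0, 0, 27.5], [0, 0.0007, 0.0017, 0, 0, 33], [0, 0.0007, 0.002, 0, 0, 38.5], [0, 0.0007, 0.0023, 0, 0, 44]],
  ],
)

```text
time_s: 8.43
position: [0.4903, 0.0825, 0.1599]
tcp_rot: [[-0.843, 0.346, 0.413], [0.356, 0.933, -0.054], [-0.404, 0.102, -0.909]]
force: [-2.1, 1.0, 3.8]
opening: 0.337
grasp_force: 30.0
```

Run:
```python
from h import *
from rig import bot,imaging
s=bot.read_state(); show(s); R,x=pose_err(s); p=np.load("fit3.npy")
print(delta(R,x,*target(p,24.5,120.2-44,.0757)).round(4), (R.T@s["force"]).round(2),(R.T@s["moment"]).round(2))
```

```text
t 8.43 j [ -2.   24.3 121.5 -13.1   9.9 -58. ] p [0.4903 0.0825 0.1599] F [-2.06  1.05  3.78] M [0.49 0.   0.25] op 29.4 g 30.0
[-0.0009 -0.0009  0.0014  0.1156  0.0975 -0.1894] [ 0.58  0.65 -4.34] [-0.51  0.19 -0.02]
```

play_rows(
  motion=[
    [[0, 0, 0.0003, 0, 0, 5.5], [0, 0, 0.0006, 0, 0, 11], [0, 0, 0.0009, 0, 0, 16.5], [0, 0, 0.0012, 0, 0, 22], [0, 0, 0.0014, 0, 0, 27.5], [0, 0, 0.0017, 0, 0, 33], [0, 0, 0.002, 0, 0, 38.5], [0, 0, 0.0022, 0, 0, 43]],
  ],
)

```text
time_s: 9.1
position: [0.4918, 0.082, 0.1582]
tcp_rot: [[-0.38, 0.827, 0.414], [0.897, 0.439, -0.054], [-0.227, 0.351, -0.909]]
force: [-3.9, -2.7, 5.8]
opening: 0.34
grasp_force: 30.0
```

Run:
```python
from h import *
from rig import bot,imaging
s=bot.read_state(); show(s); R,x=pose_err(s); p=np.load("fit3.npy")
print(delta(R,x,*target(p,24.5,120.2-87,.0735)).round(4), (R.T@s["force"]).round(2),(R.T@s["moment"]).round(2))
q=s["joint_positions"]
R0,x0=target(p,24.5,120.2-87,.0735)
for l in (22,20,18,16,14,12,10): 
    Rt,pt=target(p,l,120.2-87,.0735); print(l,delta(R0,x0,Rt,pt).round(4))
Rs,_=stand(*p[:3]); print("ex in tool", (R.T@Rs@[np.cos(.4276),0,np.sin(.4276)]).round(3))
```

```text
t 9.1 j [ -2.1  24.6 121.5 -13.5   9.6 -14.7] p [0.4918 0.082  0.1582] F [-3.95 -2.73  5.77] M [-0.12 -0.24 -0.03] op 29.6 g 30.0
[-0.0006 -0.0004  0.0015  0.2041  0.0419 -0.1807] [-2.25 -2.44 -6.73] [-0.17 -0.22 -0.01]
22 [-1.8000e-03  2.7000e-03  1.0000e-04  2.0919e+00  1.3689e+00  0.0000e+00]
20 [-3.2000e-03  4.8000e-03  2.0000e-04  3.7654e+00  2.4640e+00 -0.0000e+00]
18 [-4.6000e-03  7.0000e-03  5.0000e-04  5.4390e+00  3.5592e+00 -0.0000e+00]
16 [-5.9000e-03  9.1000e-03  8.0000e-04  7.1125e+00  4.6543e+00 -0.0000e+00]
14 [-7.3000e-03  1.1200e-02  1.2000e-03  8.7860e+00  5.7494e+00 -0.0000e+00]
12 [-8.70000e-03  1.33000e-02  1.70000e-03  1.04596e+01  6.84450e+00
 -0.00000e+00]
10 [-1.01000e-02  1.54000e-02  2.30000e-03  1.21331e+01  7.93970e+00
 -0.00000e+00]
ex in tool [-0.545  0.838  0.003]
```

play_rows(
  motion=[
    [[-0.0003, 0.0005, 0, 0.42, 0.27, 0], [-0.0007, 0.0011, 0, 0.84, 0.55, 0], [-0.0011, 0.0016, 0, 1.25, 0.82, 0], [-0.0014, 0.0021, 0.0001, 1.67, 1.1, 0], [-0.0014, 0.0021, 0.0001, 1.67, 1.1, 0], [-0.0014, 0.0021, 0.0001, 1.67, 1.1, 0]],
  ],
)

```text
time_s: 9.6
position: [0.4943, 0.0816, 0.1592]
tcp_rot: [[-0.391, 0.837, 0.382], [0.896, 0.442, -0.05], [-0.21, 0.323, -0.923]]
force: [-1.9, -3.3, 7.3]
opening: 0.345
grasp_force: 30.0
```

```bash
cat > st.py <<'E'
from h import *
from rig import bot
s=bot.read_state(); show(s); R,x=pose_err(s); p=np.load("fit3.npy")
Rs,t=stand(*p[:3]); z=-Rs.T@R[:,2]; lean=np.degrees(np.arctan2(-z[0],z[2])); m=Rs.T@(x-t-[0,0,.09]); b=np.radians(lean)
print("toolLean",lean.round(2),"posLean",np.degrees(np.arctan2(-m[0],m[2])).round(2),"r",np.hypot(m[0],m[2]).round(4),"F ex,ey,ez",(np.array([[np.cos(b),0,np.sin(b)],[0,1,0],[-np.sin(b),0,np.cos(b)]])@Rs.T@s["force"]).round(2),"Mz tool",(R.T@s["moment"]).round(2))
E
python3 st.py
```

```text
t 9.6 j [ -2.3  24.4 119.7  -8.6  13.4 -20. ] p [0.4943 0.0816 0.1592] F [-1.88 -3.28  7.3 ] M [-0.1  -0.19 -0.1 ] op 30.1 g 30.0
toolLean 22.68 posLean 22.41 r 0.0749 F ex,ey,ez [ 1.5  -3.5   7.29] Mz tool [-0.11 -0.2   0.06]
```

play_rows(
  motion=[
    [[-0.0003, 0.0005, 0, 0.42, 0.27, 0], [-0.0007, 0.0011, 0, 0.84, 0.55, 0], [-0.001, 0.0016, 0, 1.25, 0.82, 0], [-0.001, 0.0016, 0, 1.25, 0.82, 0], [-0.001, 0.0016, 0, 1.25, 0.82, 0], [-0.001, 0.0016, 0, 1.25, 0.82, 0]],
  ],
)

```text
time_s: 10.1
position: [0.496, 0.0814, 0.1599]
tcp_rot: [[-0.397, 0.845, 0.358], [0.896, 0.441, -0.047], [-0.197, 0.303, -0.932]]
force: [-1.6, -2.8, 5.7]
opening: 0.344
grasp_force: 30.0
```

```bash
python3 st.py
```

```text
t 10.1 j [ -2.4  24.4 118.4  -6.5  16.2 -22.1] p [0.496  0.0814 0.1599] F [-1.61 -2.85  5.66] M [-0.14 -0.2  -0.09] op 29.9 g 30.0
toolLean 21.18 posLean 20.97 r 0.0749 F ex,ey,ez [ 0.91 -3.03  5.72] Mz tool [-0.1  -0.24  0.04]
```

```bash
cat >> st.py <<'E'
print("T shaft",round(float(s["moment"]@Rs[:,1]+np.cross(x-t-[0,0,.09],s["force"])@Rs[:,1]),3))
E
python3 st.py | tail -1
```

```text
T shaft -0.146
```

play_rows(
  motion=[
    [[-0.0003, 0.0005, 0, 0.42, 0.27, 0], [-0.0007, 0.0011, 0, 0.84, 0.55, 0], [-0.0007, 0.0011, 0, 0.84, 0.55, 0], [-0.0007, 0.0011, 0, 0.84, 0.55, 0], [-0.0007, 0.0011, 0, 0.84, 0.55, 0]],
  ],
)

```text
time_s: 10.52
position: [0.4973, 0.0812, 0.1604]
tcp_rot: [[-0.4, 0.85, 0.342], [0.897, 0.44, -0.044], [-0.188, 0.289, -0.939]]
force: [-2.2, -3.5, 6.2]
opening: 0.341
grasp_force: 30.0
```

```bash
python3 st.py
```

```text
t 10.52 j [ -2.5  24.4 117.6  -5.5  18.  -23.2] p [0.4973 0.0812 0.1604] F [-2.15 -3.53  6.2 ] M [-0.15 -0.15 -0.11] op 29.7 g 30.0
toolLean 20.18 posLean 19.91 r 0.0749 F ex,ey,ez [ 0.58 -3.78  6.4 ] Mz tool [-0.05 -0.22  0.06]
T shaft -0.122
```

play_rows(
  motion=[
    [[-0.0003, 0.0005, 0, 0.42, 0.27, 0], [-0.0007, 0.0011, 0, 0.84, 0.55, 0], [-0.0007, 0.0011, 0, 0.84, 0.55, 0], [-0.0007, 0.0011, 0, 0.84, 0.55, 0], [-0.0007, 0.0011, 0, 0.84, 0.55, 0]],
  ],
)

```text
time_s: 10.93
position: [0.4985, 0.081, 0.1609]
tcp_rot: [[-0.403, 0.855, 0.326], [0.897, 0.439, -0.042], [-0.179, 0.275, -0.944]]
force: [-1.8, -2.5, 6.2]
opening: 0.343
grasp_force: 30.0
```

```bash
python3 st.py
```

```text
t 10.93 j [ -2.5  24.4 116.7  -4.7  19.9 -24. ] p [0.4985 0.081  0.1609] F [-1.8  -2.53  6.22] M [-0.19 -0.21 -0.03] op 29.8 g 30.0
toolLean 19.18 posLean 18.91 r 0.0749 F ex,ey,ez [ 0.68 -2.75  6.35] Mz tool [-0.1  -0.26 -0.02]
T shaft -0.181
```

play_rows(
  motion=[
    [[-0.0003, 0.0005, 0, 0.42, 0.27, 0], [-0.0007, 0.0011, 0, 0.84, 0.55, 0], [-0.0007, 0.0011, 0, 0.84, 0.55, 0], [-0.0007, 0.0011, 0, 0.84, 0.55, 0], [-0.0007, 0.0011, 0, 0.84, 0.55, 0]],
  ],
)

```text
time_s: 11.35
position: [0.4998, 0.0809, 0.1613]
tcp_rot: [[-0.406, 0.86, 0.309], [0.898, 0.439, -0.04], [-0.17, 0.261, -0.95]]
force: [-2.3, -3.6, 7.0]
opening: 0.342
grasp_force: 30.0
```

```bash
python3 st.py
```

```text
t 11.35 j [ -2.6  24.4 115.8  -4.1  21.7 -24.8] p [0.4998 0.0809 0.1613] F [-2.34 -3.63  7.01] M [-0.28 -0.11 -0.11] op 29.7 g 30.0
toolLean 18.18 posLean 17.9 r 0.0749 F ex,ey,ez [ 0.44 -3.91  7.23] Mz tool [ 0.03 -0.32  0.03]
T shaft -0.118
```

play_rows(
  motion=[
    [[-0.0003, 0.0005, 0, 0.42, 0.27, 0], [-0.0007, 0.0011, 0, 0.84, 0.55, 0], [-0.0007, 0.0011, 0, 0.84, 0.55, 0], [-0.0007, 0.0011, 0, 0.84, 0.55, 0], [-0.0007, 0.0011, 0, 0.84, 0.55, 0]],
  ],
)

```text
time_s: 11.77
position: [0.5011, 0.0807, 0.1616]
tcp_rot: [[-0.409, 0.864, 0.293], [0.898, 0.438, -0.038], [-0.161, 0.247, -0.956]]
force: [-1.3, -3.7, 7.3]
opening: 0.342
grasp_force: 30.0
```

```bash
python3 st.py
```

```text
t 11.77 j [ -2.7  24.5 114.9  -3.5  23.5 -25.4] p [0.5011 0.0807 0.1616] F [-1.25 -3.66  7.31] M [-0.31 -0.2  -0.11] op 29.7 g 30.0
toolLean 17.16 posLean 16.84 r 0.0748 F ex,ey,ez [ 1.44 -3.79  7.21] Mz tool [-0.04 -0.38  0.02]
T shaft -0.135
```

play_rows(
  motion=[
    [[-0.0003, 0.0005, 0, 0.42, 0.27, 0], [-0.0007, 0.0011, 0, 0.84, 0.55, 0], [-0.0007, 0.0011, 0, 0.84, 0.55, 0], [-0.0007, 0.0011, 0, 0.84, 0.55, 0], [-0.0007, 0.0011, 0, 0.84, 0.55, 0]],
  ],
)

```text
time_s: 12.18
position: [0.5023, 0.0806, 0.1619]
tcp_rot: [[-0.412, 0.868, 0.276], [0.898, 0.438, -0.036], [-0.152, 0.233, -0.961]]
force: [-1.2, -2.8, 6.2]
opening: 0.341
grasp_force: 30.0
```

```bash
python3 st.py
```

```text
t 12.18 j [ -2.7  24.6 114.1  -3.   25.2 -25.9] p [0.5023 0.0806 0.1619] F [-1.23 -2.81  6.18] M [-0.23 -0.26 -0.04] op 29.6 g 30.0
toolLean 16.14 posLean 15.9 r 0.0748 F ex,ey,ez [ 0.9  -2.95  6.17] Mz tool [-0.13 -0.32 -0.02]
T shaft -0.219
```

play_rows(
  motion=[
    [[-0.0003, 0.0005, 0, 0.42, 0.27, 0], [-0.0007, 0.0011, 0, 0.84, 0.55, 0], [-0.0007, 0.0011, 0, 0.84, 0.55, 0], [-0.0007, 0.0011, 0, 0.84, 0.55, 0], [-0.0007, 0.0011, 0, 0.84, 0.55, 0]],
  ],
)

```text
time_s: 12.6
position: [0.5036, 0.0804, 0.1623]
tcp_rot: [[-0.415, 0.872, 0.259], [0.899, 0.437, -0.034], [-0.143, 0.219, -0.965]]
force: [-2.3, -4.1, 6.4]
opening: 0.339
grasp_force: 30.0
```

```bash
python3 st.py
```

```text
t 12.6 j [ -2.8  24.8 113.2  -2.6  27.  -26.3] p [0.5036 0.0804 0.1623] F [-2.32 -4.12  6.38] M [-0.3  -0.23 -0.15] op 29.5 g 30.0
toolLean 15.14 posLean 14.88 r 0.0748 F ex,ey,ez [-0.03 -4.39  6.61] Mz tool [-0.06 -0.4   0.08]
T shaft -0.273
```

play_rows(
  motion=[
    [[-0.0003, 0.0005, 0, 0.42, 0.27, 0], [-0.0005, 0.0008, 0, 0.63, 0.41, 0], [-0.0005, 0.0008, 0, 0.63, 0.41, 0], [-0.0005, 0.0008, 0, 0.63, 0.41, 0]],
  ],
)

```text
time_s: 12.93
position: [0.5045, 0.0803, 0.1625]
tcp_rot: [[-0.417, 0.875, 0.246], [0.899, 0.437, -0.032], [-0.136, 0.208, -0.969]]
force: [-1.7, -3.7, 6.4]
opening: 0.335
grasp_force: 30.0
```

```bash
python3 st.py
```

```text
t 12.93 j [ -2.9  24.9 112.5  -2.4  28.2 -26.6] p [0.5045 0.0803 0.1625] F [-1.71 -3.68  6.45] M [-0.21 -0.26 -0.09] op 29.2 g 30.0
toolLean 14.39 posLean 14.15 r 0.0748 F ex,ey,ez [ 0.44 -3.87  6.54] Mz tool [-0.13 -0.32  0.04]
T shaft -0.258
```

play_rows(
  motion=[
    [[-0.0003, 0.0005, 0, 0.42, 0.27, 0], [-0.0005, 0.0008, 0, 0.63, 0.41, 0], [-0.0005, 0.0008, 0, 0.63, 0.41, 0], [-0.0005, 0.0008, 0, 0.63, 0.41, 0]],
  ],
)

```text
time_s: 13.27
position: [0.5054, 0.0802, 0.1627]
tcp_rot: [[-0.418, 0.878, 0.234], [0.899, 0.437, -0.03], [-0.129, 0.197, -0.972]]
force: [-2.3, -4.1, 6.2]
opening: 0.337
grasp_force: 30.0
```

```bash
python3 st.py
```

```text
t 13.27 j [ -2.9  25.  111.9  -2.2  29.5 -26.8] p [0.5054 0.0802 0.1627] F [-2.26 -4.06  6.17] M [-0.27 -0.26 -0.09] op 29.3 g 30.0
toolLean 13.63 posLean 13.44 r 0.0748 F ex,ey,ez [-0.2  -4.33  6.4 ] Mz tool [-0.11 -0.37  0.04]
T shaft -0.307
```

play_rows(
  motion=[
    [[-0.0003, 0.0005, 0, 0.42, 0.27, 0], [-0.0005, 0.0008, 0, 0.63, 0.41, 0], [-0.0005, 0.0008, 0, 0.63, 0.41, 0], [-0.0005, 0.0008, 0, 0.63, 0.41, 0]],
  ],
)

```text
time_s: 13.6
position: [0.5063, 0.0801, 0.163]
tcp_rot: [[-0.42, 0.88, 0.221], [0.899, 0.436, -0.029], [-0.122, 0.187, -0.975]]
force: [-0.8, -4.1, 5.5]
opening: 0.338
grasp_force: 30.0
```

```bash
python3 st.py
python3 - <<'E'
from h import *
from rig import imaging
d=imaging.capture("scene"); f=d["frame"]; cv2.imwrite("pics/s3.png",cv2.resize(f[165:225,240:320][:,:,::-1],(800,600),interpolation=cv2.INTER_CUBIC))
E
```

```text
t 13.6 j [ -2.9  25.1 111.2  -1.9  30.8 -27.1] p [0.5063 0.0801 0.163 ] F [-0.77 -4.14  5.52] M [-0.23 -0.31 -0.03] op 29.4 g 30.0
toolLean 12.89 posLean 12.66 r 0.0748 F ex,ey,ez [ 1.02 -4.2   5.43] Mz tool [-0.18 -0.34 -0.02]
T shaft -0.261
```

View pics/s3.png

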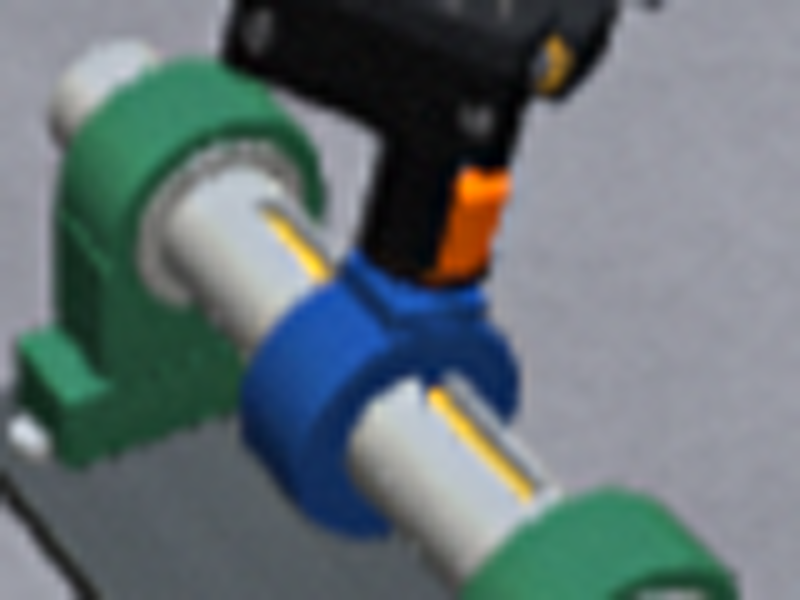

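Run:
```python
from fit import *
from rig import imaging
d=imaging.capture("scene"); p=np.load("fit3.npy"); R,t=stand(*p[:3]); mid=t+[0,0,.09]
px=lambda P:((proj(d,P)-[240,165])*10).round(0).tolist()
E=lambda a,x,y,z: mid+R@[np.cos(a)*x-np.sin(a)*z,y,np.sin(a)*x+np.cos(a)*z]
print("shaft axis y=.016",px([mid+R@[0,.016,0],mid+R@[0,.1,0]]))
for dg in (8,10,12,14,16,18,20):
    a=np.radians(dg)
    print(dg,"boss mid",px([E(a,0,.016,.042)]),"flat far-top, floor corner, near-top at y=.016 & y=.05",px([E(a,x,y,z) for y in(.016,.05) for x,z in((.0048,.0194),(-.0048,.013),(-.0048,.0194))]))
```

```text
shaft axis y=.016 [[400.0, 427.0], [574.0, 618.0]]
8 boss mid [[425.0, 301.0]] flat far-top, floor corner, near-top at y=.016 & y=.05 [[396.0, 373.0], [422.0, 385.0], [426.0, 366.0], [465.0, 448.0], [492.0, 459.0], [496.0, 440.0]]
10 boss mid [[430.0, 300.0]] flat far-top, floor corner, near-top at y=.016 & y=.05 [[398.0, 372.0], [424.0, 385.0], [428.0, 366.0], [468.0, 447.0], [493.0, 459.0], [498.0, 440.0]]
12 boss mid [[434.0, 299.0]] flat far-top, floor corner, near-top at y=.016 & y=.05 [[401.0, 372.0], [425.0, 385.0], [430.0, 366.0], [470.0, 446.0], [494.0, 459.0], [500.0, 440.0]]
14 boss mid [[439.0, 299.0]] flat far-top, floor corner, near-top at y=.016 & y=.05 [[403.0, 371.0], [426.0, 386.0], [432.0, 366.0], [472.0, 445.0], [496.0, 460.0], [502.0, 440.0]]
16 boss mid [[443.0, 298.0]] flat far-top, floor corner, near-top at y=.016 & y=.05 [[405.0, 370.0], [428.0, 386.0], [434.0, 366.0], [474.0, 444.0], [497.0, 460.0], [504.0, 440.0]]
18 boss mid [[448.0, 298.0]] flat far-top, floor corner, near-top at y=.016 & y=.05 [[407.0, 369.0], [429.0, 386.0], [436.0, 367.0], [477.0, 443.0], [498.0, 460.0], [506.0, 441.0]]
20 boss mid [[452.0, 297.0]] flat far-top, floor corner, near-top at y=.016 & y=.05 [[410.0, 369.0], [430.0, 387.0], [438.0, 367.0], [479.0, 443.0], [499.0, 461.0], [507.0, 441.0]]
```

play_rows(
  motion=[
    [[-0.0003, 0.0005, 0, 0.42, 0.27, 0], [-0.0007, 0.0011, 0, 0.84, 0.55, 0], [-0.0007, 0.0011, 0, 0.84, 0.55, 0], [-0.0007, 0.0011, 0, 0.84, 0.55, 0], [-0.0007, 0.0011, 0, 0.84, 0.55, 0]],
  ],
)

```text
time_s: 14.12
position: [0.5076, 0.0799, 0.1633]
tcp_rot: [[-0.422, 0.883, 0.204], [0.9, 0.436, -0.027], [-0.113, 0.173, -0.979]]
force: [-0.4, -4.3, 5.3]
opening: 0.341
grasp_force: 30.0
```

```bash
python3 st.py
```

```text
t 14.12 j [ -3.   25.3 110.4  -1.7  32.4 -27.4] p [0.5076 0.0799 0.1633] F [-0.44 -4.28  5.26] M [-0.25 -0.2  -0.14] op 29.7 g 30.0
toolLean 11.89 posLean 11.64 r 0.0748 F ex,ey,ez [ 1.21 -4.3   5.12] Mz tool [-0.06 -0.33  0.09]
T shaft -0.14
```

play_rows(
  motion=[
    [[-0.0003, 0.0005, 0, 0.42, 0.27, 0], [-0.0007, 0.0011, 0, 0.84, 0.55, 0], [-0.0007, 0.0011, 0, 0.84, 0.55, 0], [-0.0007, 0.0011, 0, 0.84, 0.55, 0], [-0.0007, 0.0011, 0, 0.84, 0.55, 0]],
  ],
)

```text
time_s: 14.53
position: [0.5089, 0.0797, 0.1635]
tcp_rot: [[-0.424, 0.886, 0.187], [0.9, 0.436, -0.024], [-0.103, 0.158, -0.982]]
force: [-1.1, -4.3, 5.5]
opening: 0.346
grasp_force: 30.0
```

```bash
python3 st.py
```

```text
t 14.53 j [ -3.1  25.6 109.5  -1.5  34.1 -27.6] p [0.5089 0.0797 0.1635] F [-1.15 -4.28  5.5 ] M [-0.28 -0.31 -0.11] op 30.1 g 30.0
toolLean 10.88 posLean 10.66 r 0.0748 F ex,ey,ez [ 0.48 -4.39  5.51] Mz tool [-0.15 -0.4   0.07]
T shaft -0.315
```

play_rows(
  motion=[
    [[-0.0003, 0.0005, 0, 0.42, 0.27, 0], [-0.0005, 0.0008, 0, 0.63, 0.41, 0], [-0.0005, 0.0008, 0, 0.63, 0.41, 0], [-0.0005, 0.0008, 0, 0.63, 0.41, 0]],
  ],
)

```text
time_s: 14.87
position: [0.5098, 0.0796, 0.1637]
tcp_rot: [[-0.425, 0.888, 0.174], [0.9, 0.435, -0.023], [-0.096, 0.147, -0.984]]
force: [-0.9, -3.5, 5.2]
opening: 0.345
grasp_force: 30.0
```

```bash
cat > stm.py <<'E'
from rig import imaging
import subprocess
for _ in range(4):
    imaging.capture("scene"); print(subprocess.run(["true"]).returncode,end=" ")
    exec(open("st.py").read().replace("show(s);",""))
E
python3 stm.py
```

```text
0 toolLean 10.13 posLean 9.98 r 0.0748 F ex,ey,ez [ 0.02 -3.23  6.27] Mz tool [-0.2  -0.35  0.03]
T shaft -0.363
0 toolLean 10.13 posLean 9.98 r 0.0748 F ex,ey,ez [ 0.   -4.06  6.2 ] Mz tool [-0.18 -0.37  0.04]
T shaft -0.356
0 toolLean 10.13 posLean 9.99 r 0.0748 F ex,ey,ez [ 0.2  -3.69  6.28] Mz tool [-0.21 -0.34  0.05]
T shaft -0.348
0 toolLean 10.13 posLean 9.98 r 0.0748 F ex,ey,ez [ 0.86 -3.28  6.08] Mz tool [-0.17 -0.34  0.  ]
T shaft -0.268
```

Run:
```python
from h import *
from rig import bot,imaging
d=imaging.capture("wrist"); np.savez("w3.npz",**d); f=d["frame"]
p=np.load("fit3.npy");Rs,t=stand(*p[:3]);mid=t+[0,0,.09]
c=proj(d,mid+.02*screwdir(p[2],np.radians(10)))[0]; print(c)
x0,y0=int(max(0,c[0]-100)),int(max(0,c[1]-75)); print(x0,y0)
cv2.imwrite("pics/w3c.png",cv2.resize(f[y0:y0+150,x0:x0+200][:,:,::-1],(800,600),interpolation=cv2.INTER_CUBIC))
```

```text
[256.67579813 216.62866738]
156 141
```

View pics/w3c.png

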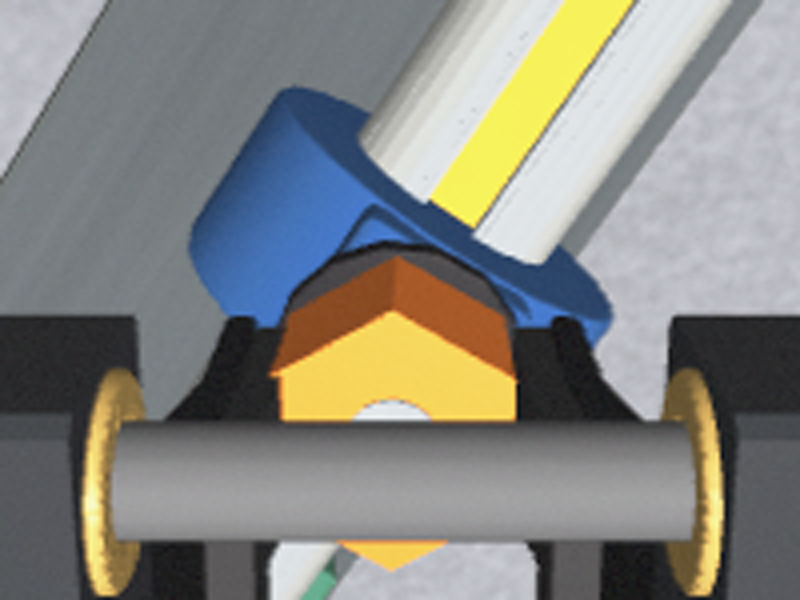

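Run:
```python
from fit import *
d=dict(np.load("w3.npz")); p0=np.load("fit3.npy")
cw=lambda a:np.array(a,float)/4+[156,141]-[.375,.375]
cam=-d["R"].T@d["t"]
def sil(mid,R):
    c=R.T@(cam-mid); ang=np.arctan2(c[0],c[2]); al=np.arccos(.02/np.hypot(c[0],c[2])); return [(.02*np.sin(ang+s*al),.02*np.cos(ang+s*al)) for s in(-1,1)]
def line(mid,R,x,z,obs):
    L=proj(d,[mid+R@[x,k,z] for k in(-.02,-.08)]); v=L[1]-L[0]; n=np.array([-v[1],v[0]])/np.linalg.norm(v); return (obs-L[0])@n
def res(p,full=False):
    x,y,yaw,a,b=p; R,t=stand(x,y,yaw); mid=t+[0,0,.09]; o=[(y-p0[1])/.002,(yaw-p0[2])/.01,(x-p0[0])/.004]
    s=sil(mid,R); s=[s[0],s[1]]
    o+=list(line(mid,R,*s[0],cw([(362,140),(452,0)])))+list(line(mid,R,*s[1],cw([(548,255),(745,0)])))
    f=lambda a,X,Z:(X*np.cos(a)-Z*np.sin(a),X*np.sin(a)+Z*np.cos(a))
    l=line(mid,R,*f(a,-.0048,.013),cw([(430,203),(562,0)])); l2=line(mid,R,*f(a,-.0048,.0194),cw([(430,203),(562,0)]))
    # left visible edge: whichever of floor edge/shoulder top occludes (towards +x)
    o+=list(l if abs(l).sum()<abs(l2).sum() else l2)
    o+=list(line(mid,R,*f(a,.0048,.013),cw([(473,227),(628,0)])))
    ez=R@[-np.sin(b),0,np.cos(b)]
    o+=list((proj(d,mid+.0761*ez)[0]-cw((396,440)))*1)
    return np.array(o)
for s in (8,15):
    r=least_squares(res,[*p0[:3],np.radians(s),np.radians(10)]); print(r.cost,r.x[:3].round(4),np.degrees(r.x[3:]).round(2),r.fun.round(1))
    x=r.x; R,t=stand(*x[:3]); mid=t+[0,0,.09]
    for b in (4,7,10,13,16): 
        B=np.radians(b); print(b,[((proj(d,mid+R@[X*np.cos(B)-.042*np.sin(B),-.016,X*np.sin(B)+.042*np.cos(B)])[0]-[156,141]+.375)*4).round(0).tolist() for X in(-.018,-.016,-.014,0,.016)])
```

```text
3.6755548369877706 [ 0.5232  0.0776 -0.1349] [17.31 11.81] [ 0.2 -0.2  0.2 -0.3  0.3  1.1 -1.6 -1.3  0.2  0.4  1.2 -0.   0.1]
4 [[276.0, 392.0], [287.0, 398.0], [298.0, 404.0], [376.0, 447.0], [462.0, 494.0]]
7 [[263.0, 382.0], [275.0, 389.0], [286.0, 395.0], [364.0, 440.0], [451.0, 490.0]]
10 [[251.0, 372.0], [263.0, 379.0], [274.0, 386.0], [352.0, 433.0], [439.0, 486.0]]
13 [[240.0, 362.0], [251.0, 370.0], [262.0, 377.0], [340.0, 426.0], [427.0, 481.0]]
16 [[229.0, 353.0], [240.0, 360.0], [251.0, 367.0], [328.0, 418.0], [415.0, 476.0]]
3.675554836986655 [ 0.5232  0.0776 -0.1349] [17.31 11.81] [ 0.2 -0.2  0.2 -0.3  0.3  1.1 -1.6 -1.3  0.2  0.4  1.2 -0.   0.1]
4 [[276.0, 392.0], [287.0, 398.0], [298.0, 404.0], [376.0, 447.0], [462.0, 494.0]]
7 [[263.0, 382.0], [275.0, 389.0], [286.0, 395.0], [364.0, 440.0], [451.0, 490.0]]
10 [[251.0, 372.0], [263.0, 379.0], [274.0, 386.0], [352.0, 433.0], [439.0, 486.0]]
13 [[240.0, 362.0], [251.0, 370.0], [262.0, 377.0], [340.0, 426.0], [427.0, 481.0]]
16 [[229.0, 353.0], [240.0, 360.0], [251.0, 367.0], [328.0, 418.0], [415.0, 476.0]]
```

Run:
```python
from fit import *
d=dict(np.load("w3.npz"))
R,t=stand(.5232,.0776,-.1349); mid=t+[0,0,.09]
pc=lambda P:((proj(d,P)[0]-[156,141]+.375)*4).round(0).tolist()
E=lambda b,X,y,Z:mid+R@[X*np.cos(b)-Z*np.sin(b),y,X*np.sin(b)+Z*np.cos(b)]
print("axis",pc(mid+R@[0,.016,0]),pc(mid+R@[0,.07,0]))
for b in (6,9,12,15,18):
    B=np.radians(b); print(b,"boss",[pc(E(B,X,.016,.042)) for X in(-.018,-.016,-.014,0,.016)])
    print("   flat@y.016 floor-,floor+,top-,top+",[pc(E(B,X,.016,Z)) for X,Z in((-.0048,.013),(.0048,.013),(-.0048,.0194),(.0048,.0194))],"y.06",[pc(E(B,X,.06,Z)) for X,Z in((-.0048,.013),(.0048,.013),(-.0048,.0194),(.0048,.0194))])
    print("   knob top ctr",pc(E(B,0,0,.0761)),pc(E(B,0,0,.0521)))
```

```text
axis [458.0, 196.0] [635.0, -61.0]
6 boss [[385.0, 213.0], [396.0, 220.0], [408.0, 228.0], [487.0, 276.0], [574.0, 330.0]]
   flat@y.016 floor-,floor+,top-,top+ [[442.0, 203.0], [489.0, 232.0], [445.0, 214.0], [493.0, 244.0]] y.06 [[594.0, -17.0], [641.0, 15.0], [602.0, -13.0], [651.0, 21.0]]
   knob top ctr [448.0, 472.0] [432.0, 390.0]
9 boss [[372.0, 204.0], [383.0, 211.0], [395.0, 218.0], [474.0, 268.0], [563.0, 324.0]]
   flat@y.016 floor-,floor+,top-,top+ [[438.0, 201.0], [485.0, 231.0], [440.0, 211.0], [488.0, 241.0]] y.06 [[590.0, -20.0], [638.0, 13.0], [597.0, -16.0], [646.0, 18.0]]
   knob top ctr [421.0, 456.0] [416.0, 380.0]
12 boss [[359.0, 194.0], [371.0, 201.0], [382.0, 209.0], [462.0, 260.0], [551.0, 318.0]]
   flat@y.016 floor-,floor+,top-,top+ [[435.0, 198.0], [482.0, 229.0], [435.0, 207.0], [483.0, 239.0]] y.06 [[587.0, -22.0], [635.0, 11.0], [591.0, -20.0], [641.0, 14.0]]
   knob top ctr [394.0, 440.0] [400.0, 370.0]
15 boss [[347.0, 184.0], [359.0, 192.0], [370.0, 200.0], [449.0, 252.0], [539.0, 312.0]]
   flat@y.016 floor-,floor+,top-,top+ [[432.0, 196.0], [479.0, 227.0], [430.0, 203.0], [478.0, 236.0]] y.06 [[583.0, -25.0], [632.0, 9.0], [586.0, -24.0], [636.0, 11.0]]
   knob top ctr [367.0, 422.0] [384.0, 360.0]
18 boss [[336.0, 175.0], [347.0, 183.0], [358.0, 190.0], [437.0, 244.0], [527.0, 305.0]]
   flat@y.016 floor-,floor+,top-,top+ [[429.0, 193.0], [475.0, 225.0], [425.0, 200.0], [473.0, 232.0]] y.06 [[580.0, -27.0], [629.0, 6.0], [580.0, -27.0], [631.0, 7.0]]
   knob top ctr [340.0, 404.0] [368.0, 349.0]
```

Knob's lean in this view is about 12° and the flat's about 15–17°, so the nose is probably against the far shoulder. I'll back off 1° to read the drag the other way.

play_rows(
  motion=[
    [[0.0003, -0.0005, 0, -0.42, -0.27, 0], [0.0007, -0.0011, 0, -0.84, -0.55, 0], [0.0007, -0.0011, 0, -0.84, -0.55, 0], [0.0007, -0.0011, 0, -0.84, -0.55, 0], [0.0007, -0.0011, 0, -0.84, -0.55, 0]],
  ],
)

```text
time_s: 15.53
position: [0.5087, 0.0797, 0.1635]
tcp_rot: [[-0.423, 0.885, 0.192], [0.9, 0.436, -0.025], [-0.106, 0.162, -0.981]]
force: [-0.3, -3.9, 6.1]
opening: 0.343
grasp_force: 30.0
```

```bash
cat > stm.py <<'E'
from rig import imaging,bot
from h import *
p=np.load("fit3.npy"); Rs,t=stand(*p[:3]); A=[]
for _ in range(4):
    imaging.capture("scene"); s=bot.read_state(); R,x=pose_err(s); z=-Rs.T@R[:,2]; m=Rs.T@(x-t-[0,0,.09])
    lean=np.degrees(np.arctan2(-z[0],z[2])); b=np.radians(lean); F=Rs.T@s["force"]
    A.append([lean,np.degrees(np.arctan2(-m[0],m[2])),np.hypot(m[0],m[2])*1e3,s["moment"]@Rs[:,1]+np.cross(x-t-[0,0,.09],s["force"])@Rs[:,1],F[0]*np.cos(b)+F[2]*np.sin(b),F[1],-F[0]*np.sin(b)+F[2]*np.cos(b),R[:,2]@s["moment"],s["opening"]*87,s["time_s"],s["joint_positions"][5]])
print("lean,posLean,r,T,Fex,Fey,Fez,Mz,open,t,j6",np.mean(A,0).round(3))
E
python3 stm.py
```

```text
lean,posLean,r,T,Fex,Fey,Fez,Mz,open,t,j6 [ 11.146  10.803  74.849  -0.157   1.122  -4.197   5.555   0.086  29.763
  15.658 -27.566]
```

play_rows(
  motion=[
    [[0.0003, -0.0005, 0, -0.42, -0.27, 0], [0.0007, -0.0011, 0, -0.84, -0.55, 0], [0.0007, -0.0011, 0, -0.84, -0.55, 0], [0.0007, -0.0011, 0, -0.84, -0.55, 0], [0.0007, -0.0011, 0, -0.84, -0.55, 0]],
  ],
)

```text
time_s: 16.15
position: [0.5074, 0.0798, 0.1632]
tcp_rot: [[-0.422, 0.882, 0.209], [0.899, 0.436, -0.027], [-0.115, 0.176, -0.978]]
force: [-0.0, -4.3, 5.7]
opening: 0.342
grasp_force: 30.0
```

```bash
python3 stm.py
```

```text
lean,posLean,r,T,Fex,Fey,Fez,Mz,open,t,j6 [ 1.2151e+01  1.1789e+01  7.4842e+01 -1.0500e-01  1.6860e+00 -4.5230e+00
  5.1460e+00  4.5000e-02  2.9713e+01  1.6275e+01 -2.7297e+01]
```

play_rows(
  motion=[
    [[0.0003, -0.0005, 0, -0.42, -0.27, 0], [0.0007, -0.0011, 0, -0.84, -0.55, 0], [0.001, -0.0016, 0, -1.25, -0.82, 0], [0.001, -0.0016, 0, -1.25, -0.82, 0], [0.001, -0.0016, 0, -1.25, -0.82, 0]],
  ],
)

```text
time_s: 16.77
position: [0.5055, 0.0801, 0.1628]
tcp_rot: [[-0.418, 0.878, 0.234], [0.899, 0.437, -0.031], [-0.129, 0.197, -0.972]]
force: [-0.4, -3.8, 4.6]
opening: 0.344
grasp_force: 30.0
```

```bash
python3 stm.py
```

```text
lean,posLean,r,T,Fex,Fey,Fez,Mz,open,t,j6 [ 1.3636e+01  1.3306e+01  7.4823e+01 -1.2300e-01  1.4170e+00 -4.1600e+00
  5.4030e+00  3.6000e-02  2.9838e+01  1.6892e+01 -2.6833e+01]
```

play_rows(
  motion=[
    [[0.0003, -0.0005, 0, -0.42, -0.27, 0], [0.0007, -0.0011, 0, -0.84, -0.55, 0], [0.001, -0.0016, 0, -1.25, -0.82, 0], [0.0014, -0.0021, 0, -1.67, -1.1, 0], [0.0014, -0.0021, 0, -1.67, -1.1, 0], [0.0014, -0.0021, 0, -1.67, -1.1, 0]],
  ],
)

```text
time_s: 17.47
position: [0.503, 0.0805, 0.1622]
tcp_rot: [[-0.414, 0.87, 0.267], [0.898, 0.438, -0.035], [-0.147, 0.226, -0.963]]
force: [-1.0, -5.4, 5.5]
opening: 0.339
grasp_force: 30.0
```

```bash
python3 stm.py
```

```text
lean,posLean,r,T,Fex,Fey,Fez,Mz,open,t,j6 [ 1.5624e+01  1.5315e+01  7.4820e+01 -1.3900e-01  1.8000e+00 -4.8060e+00
  5.8500e+00  3.0000e-02  2.9735e+01  1.7592e+01 -2.6034e+01]
```

play_rows(
  motion=[
    [[0.0003, -0.0005, 0, -0.42, -0.27, 0], [0.0007, -0.0011, 0, -0.84, -0.55, 0], [0.001, -0.0016, 0, -1.25, -0.82, 0], [0.001, -0.0016, 0, -1.25, -0.82, 0]],
  ],
)

```text
time_s: 18.0
position: [0.5012, 0.0807, 0.1616]
tcp_rot: [[-0.409, 0.864, 0.292], [0.898, 0.438, -0.038], [-0.161, 0.247, -0.956]]
force: [0.4, -5.1, 4.9]
opening: 0.343
grasp_force: 30.0
```

```bash
python3 stm.py
```

```text
lean,posLean,r,T,Fex,Fey,Fez,Mz,open,t,j6 [ 1.7123e+01  1.6744e+01  7.4833e+01 -9.5000e-02  2.0340e+00 -4.5700e+00
  5.6230e+00  3.7000e-02  2.9765e+01  1.8125e+01 -2.5298e+01]
```

play_rows(
  motion=[
    [[0.0003, -0.0005, 0, -0.42, -0.27, 0], [0.0007, -0.0011, 0, -0.84, -0.55, 0], [0.001, -0.0016, 0, -1.25, -0.82, 0], [0.0014, -0.0021, 0, -1.67, -1.1, 0]],
  ],
)

```text
time_s: 18.53
position: [0.499, 0.0809, 0.161]
tcp_rot: [[-0.403, 0.855, 0.325], [0.897, 0.439, -0.043], [-0.18, 0.274, -0.945]]
force: [1.1, -5.8, 5.0]
opening: 0.336
grasp_force: 30.0
```

```bash
python3 st.py; python3 stm.py
```

```text
t 18.53 j [ -2.5  24.4 116.6  -4.8  20.  -23.9] p [0.499  0.0809 0.161 ] F [ 1.1  -5.84  4.96] M [-0.75 -0.03 -0.33] op 29.3 g 30.0
toolLean 19.15 posLean 18.55 r 0.0749 F ex,ey,ez [ 3.38 -5.64  4.07] Mz tool [ 0.33 -0.75  0.07]
T shaft 0.118
lean,posLean,r,T,Fex,Fey,Fez,Mz,open,t,j6 [ 1.9150e+01  1.8587e+01  7.4865e+01  1.7000e-02  2.6290e+00 -5.7030e+00
  4.8950e+00  3.1000e-02  2.9511e+01  1.8658e+01 -2.3952e+01]
```

The nose resists near 10.5° and again near 19°, so the flat's centre is at about 14.8°. I'll move there, then turn on in small checked steps.

play_rows(
  motion=[
    [[-0.0005, 0.0008, 0, 0.6, 0.39, 0], [-0.001, 0.0015, 0, 1.2, 0.78, 0], [-0.0015, 0.0023, 0, 1.8, 1.18, 0], [-0.002, 0.0031, 0.0001, 2.4, 1.57, 0], [-0.0025, 0.0038, 0.0001, 3, 1.96, 0], [-0.003, 0.0046, 0.0002, 3.6, 2.35, 0], [-0.003, 0.0046, 0.0002, 3.6, 2.35, 0]],
  ],
)

```text
time_s: 19.32
position: [0.504, 0.0804, 0.1624]
tcp_rot: [[-0.415, 0.874, 0.252], [0.899, 0.437, -0.033], [-0.139, 0.213, -0.967]]
force: [-1.1, -5.0, 6.7]
opening: 0.343
grasp_force: 30.0
```

```bash
python3 stm.py
```

```text
lean,posLean,r,T,Fex,Fey,Fez,Mz,open,t,j6 [ 1.4793e+01  1.4565e+01  7.4808e+01 -2.9700e-01  1.5640e+00 -5.1640e+00
  5.8190e+00  3.8000e-02  2.9535e+01  1.9442e+01 -2.6333e+01]
```

play_rows(
  motion=[
    [[0, 0, 0.0002, 0, 0, 4], [0, 0, 0.0004, 0, 0, 8], [0, 0, 0.0006, 0, 0, 12], [0, 0, 0.0006, 0, 0, 12]],
  ],
)

```text
time_s: 19.85
position: [0.5041, 0.0803, 0.1618]
tcp_rot: [[-0.223, 0.941, 0.253], [0.971, 0.239, -0.034], [-0.092, 0.238, -0.967]]
force: [-0.7, -5.7, 6.7]
opening: 0.346
grasp_force: 30.0
```

```bash
python3 stm.py
```

```text
lean,posLean,r,T,Fex,Fey,Fez,Mz,open,t,j6 [ 1.4801e+01  1.4602e+01  7.4188e+01 -4.1000e-01  1.5380e+00 -5.3270e+00
  5.4450e+00  3.7000e-02  2.9833e+01  1.9975e+01 -1.4318e+01]
```

play_rows(
  motion=[
    [[-0.0003, -0.0001, 0, 0, 0, 2], [-0.0006, -0.0002, 0, 0, 0, 4], [-0.0006, -0.0002, 0, 0, 0, 6], [-0.0006, -0.0002, 0, 0, 0, 6]],
  ],
)

```text
time_s: 20.38
position: [0.5041, 0.08, 0.1616]
tcp_rot: [[-0.125, 0.959, 0.253], [0.99, 0.137, -0.033], [-0.067, 0.247, -0.967]]
force: [0.1, -4.0, 3.3]
opening: 0.345
grasp_force: 30.0
```

```bash
python3 stm.py
```

```text
lean,posLean,r,T,Fex,Fey,Fez,Mz,open,t,j6 [ 1.4811e+01  1.4605e+01  7.3969e+01 -5.5500e-01  2.1600e+00 -3.8290e+00
  2.8470e+00  4.3000e-02  2.9855e+01  2.0508e+01 -8.4790e+00]
```

play_rows(
  motion=[
    [[0, 0, 0.0001, 0, 0, 2], [0, 0, 0.0002, 0, 0, 3], [0, 0, 0.0002, 0, 0, 3]],
  ],
)

```text
time_s: 20.83
position: [0.504, 0.08, 0.1614]
tcp_rot: [[-0.075, 0.964, 0.254], [0.996, 0.086, -0.033], [-0.054, 0.25, -0.967]]
force: [1.3, -4.8, 4.0]
opening: 0.341
grasp_force: 30.0
```

```bash
python3 stm.py
```

```text
lean,posLean,r,T,Fex,Fey,Fez,Mz,open,t,j6 [ 1.4816e+01  1.4693e+01  7.3802e+01 -7.2000e-01  3.0200e+00 -4.5030e+00
  2.7450e+00  4.0000e-02  2.9669e+01  2.0958e+01 -5.4650e+00]
```

play_rows(
  motion=[
    [[0, 0.0002, 0, -0.5, -0.1, 0], [-0.0001, 0.0005, 0, -1, -0.2, 0], [-0.0001, 0.0005, 0, -1.47, -0.32, 0], [-0.0001, 0.0005, 0, -1.47, -0.32, 0], [-0.0001, 0.0005, 0, -1.47, -0.32, 0]],
  ],
)

```text
time_s: 21.45
position: [0.5026, 0.0802, 0.161]
tcp_rot: [[-0.074, 0.959, 0.275], [0.996, 0.087, -0.036], [-0.059, 0.271, -0.961]]
force: [-0.7, -4.3, 5.4]
opening: 0.342
grasp_force: 30.0
```

```bash
sed -i 's/^print(/print("Tcorr",round(float(np.mean(A,0)[3]+.13*np.mean(A,0)[4]),3));print(/' stm.py; python3 stm.py
```

```text
Tcorr 0.07
lean,posLean,r,T,Fex,Fey,Fez,Mz,open,t,j6 [ 1.6112e+01  1.5800e+01  7.3740e+01 -2.0200e-01  2.0910e+00 -4.2250e+00
  4.9980e+00  4.8000e-02  2.9674e+01  2.1575e+01 -4.8540e+00]
```

play_rows(
  motion=[
    [[0, 0, 0.0001, 0, 0, 3], [0, 0, 0.0003, 0, 0, 6], [0, 0, 0.0004, 0, 0, 9], [0, 0, 0.0006, 0, 0, 12], [0, 0, 0.0006, 0, 0, 12]],
  ],
)

```text
time_s: 22.07
position: [0.5027, 0.0801, 0.1603]
tcp_rot: [[0.129, 0.953, 0.275], [0.992, -0.124, -0.036], [-0.001, 0.277, -0.961]]
force: [-0.3, -4.8, 5.4]
opening: 0.344
grasp_force: 30.0
```

```bash
python3 stm.py
```

```text
Tcorr 0.101
lean,posLean,r,T,Fex,Fey,Fez,Mz,open,t,j6 [ 1.6099e+01  1.5895e+01  7.3106e+01 -2.1600e-01  2.4380e+00 -5.2490e+00
  5.0020e+00  6.8000e-02  2.9863e+01  2.2192e+01  7.1630e+00]
```

play_rows(
  motion=[
    [[0, 0, 0.0002, 0, 0, 4], [0, 0, 0.0004, 0, 0, 8], [0, 0, 0.0006, 0, 0, 12], [0, 0, 0.0008, 0, 0, 16], [0, 0, 0.001, 0, 0, 20], [0, 0, 0.001, 0, 0, 20]],
  ],
)

```text
time_s: 22.77
position: [0.5028, 0.0801, 0.1593]
tcp_rot: [[0.447, 0.852, 0.275], [0.89, -0.455, -0.036], [0.094, 0.261, -0.961]]
force: [-1.1, -4.9, 5.4]
opening: 0.346
grasp_force: 30.0
```

```bash
python3 stm.py
```

```text
Tcorr -0.038
lean,posLean,r,T,Fex,Fey,Fez,Mz,open,t,j6 [ 1.6078e+01  1.6019e+01  7.2071e+01 -2.7300e-01  1.8060e+00 -5.0010e+00
  4.9540e+00  6.1000e-02  2.9753e+01  2.2892e+01  2.7088e+01]
```

play_rows(
  motion=[
    [[0, 0, 0.0002, 0, 0, 5], [0, 0, 0.0005, 0, 0, 10], [0, 0, 0.0008, 0, 0, 15], [0, 0, 0.001, 0, 0, 20], [0, 0, 0.0013, 0, 0, 25], [0, 0, 0.0016, 0, 0, 30], [0, 0, 0.0017, 0, 0, 33], [0, 0, 0.0017, 0, 0, 33]],
  ],
)

```text
time_s: 23.63
position: [0.5031, 0.0802, 0.1576]
tcp_rot: [[0.838, 0.472, 0.274], [0.5, -0.866, -0.036], [0.22, 0.167, -0.961]]
force: [-0.8, -4.6, 5.2]
opening: 0.344
grasp_force: 30.0
```

```bash
python3 stm.py
```

```text
Tcorr -0.145
lean,posLean,r,T,Fex,Fey,Fez,Mz,open,t,j6 [ 1.6055e+01  1.6187e+01  7.0400e+01 -2.5700e-01  8.6000e-01 -4.0590e+00
  5.1360e+00  3.4000e-02  2.9825e+01  2.3758e+01  6.0107e+01]
```

Turned 173°. The last stretch goes on until the torque rises.

play_rows(
  motion=[
    [[0, 0, 0.0002, 0, 0, 3], [0, 0, 0.0003, 0, 0, 6], [0, 0, 0.0004, 0, 0, 8], [0, 0, 0.0005, 0, 0, 10], [0, 0, 0.0005, 0, 0, 10]],
  ],
)

```text
time_s: 24.25
position: [0.5032, 0.0802, 0.1571]
tcp_rot: [[0.907, 0.32, 0.274], [0.342, -0.939, -0.036], [0.246, 0.127, -0.961]]
force: [-1.2, -3.2, 5.0]
opening: 0.344
grasp_force: 30.0
```

```bash
python3 stm.py
```

```text
Tcorr -0.089
lean,posLean,r,T,Fex,Fey,Fez,Mz,open,t,j6 [ 1.6049e+01  1.6235e+01  6.9886e+01 -2.1200e-01  9.4400e-01 -3.9550e+00
  4.9610e+00  3.9000e-02  2.9830e+01  2.4375e+01  7.0110e+01]
```

play_rows(
  motion=[
    [[0, 0, 0.0001, 0, 0, 1.5], [0, 0, 0.0001, 0, 0, 3], [0, 0, 0.0001, 0, 0, 3]],
  ],
)

```text
time_s: 24.7
position: [0.5031, 0.0802, 0.157]
tcp_rot: [[0.921, 0.276, 0.274], [0.297, -0.954, -0.037], [0.251, 0.115, -0.961]]
force: [-1.1, -2.3, 5.0]
opening: 0.342
grasp_force: 30.1
```

```bash
python3 stm.py
```

```text
Tcorr -0.031
lean,posLean,r,T,Fex,Fey,Fez,Mz,open,t,j6 [16.047 16.314 69.832 -0.144  0.869 -3.067  5.447 -0.616 29.737 24.825
 72.985]
```

The torque has jumped, so the flange is home. I'll ease off 2°, open and back out along the screw.

play_rows(
  motion=[
    [[0, 0, 0, 0, 0, -2], [0, 0, 0, 0, 0, -2]],
  ],
)

```text
time_s: 25.07
position: [0.5032, 0.0802, 0.1571]
tcp_rot: [[0.912, 0.307, 0.274], [0.328, -0.944, -0.036], [0.248, 0.123, -0.961]]
force: [-1.7, -3.8, 4.4]
opening: 0.344
grasp_force: 30.0
```

play_rows(
  motion=[
    [[0, 0, 0, 0, 0, 0], [0, 0, 0, 0, 0, 0], [0, 0, 0, 0, 0, 0], [0, 0, 0, 0, 0, 0], [0, 0, -0.01, 0, 0, 0], [0, 0, -0.03, 0, 0, 0], [0, 0, -0.06, 0, 0, 0], [0, 0, -0.09, 0, 0, 0]],
  ],
  fingers=0.06,
)

```text
time_s: 25.73
position: [0.4784, 0.0834, 0.2443]
tcp_rot: [[0.913, 0.303, 0.274], [0.325, -0.945, -0.036], [0.248, 0.122, -0.961]]
force: [0.1, 0.5, -0.6]
opening: 0.684
grasp_force: 0.0
```

play_rows(
  motion=[
    [[0, 0, -0.02, 0, 0, 0], [0, 0, -0.03, 0, 0, 0], [0, 0, -0.03, 0, 0, -7], [0, 0, -0.03, 0, 0, -14], [0, 0, -0.03, 0, 0, -21], [0, 0, -0.03, 0, 0, -28], [0, 0, -0.03, 0, 0, -35], [0, 0, -0.03, 0, 0, -35]],
  ],
)

```text
time_s: 26.4
position: [0.4708, 0.0845, 0.273]
tcp_rot: [[0.572, 0.773, 0.276], [0.81, -0.586, -0.036], [0.134, 0.244, -0.96]]
force: [-1.2, 0.0, -0.2]
opening: 0.688
grasp_force: 0.0
```

Run:
```python
from h import *
from rig import bot,imaging
s=bot.read_state(); show(s)
d=imaging.capture("wrist"); np.savez("w4.npz",**d)
a=d["frame"]; b=imaging.capture("scene")["frame"][150:230,230:330]
im=np.hstack([cv2.resize(a[100:340,130:390],(433,400),interpolation=cv2.INTER_CUBIC),cv2.resize(b,(367,400),interpolation=cv2.INTER_CUBIC)]); cv2.imwrite("pics/end.png",im[:,:,::-1])
```

```text
t 26.4 j [ -2.4  11.  110.4  -2.1  42.5  35.2] p [0.4708 0.0845 0.273 ] F [-1.23  0.05 -0.2 ] M [0.04 0.11 0.  ] op 59.9 g 0.0
```

View pics/end.png

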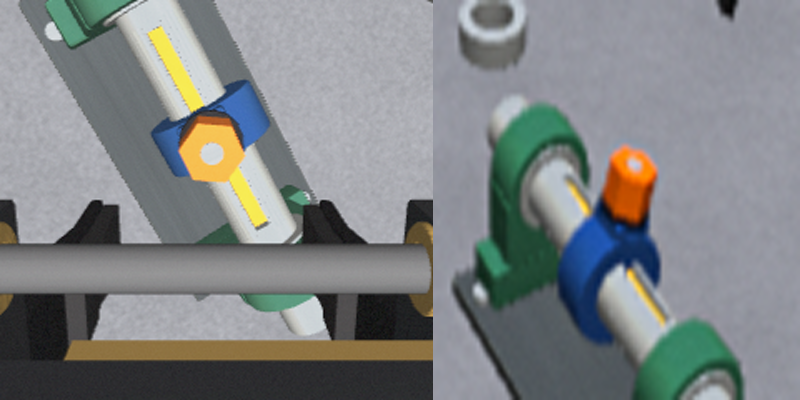

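The knob, at about (211,152) on the left, is in line with the yellow flat and down on the boss. The fingers are clear, so I'm handing in.

```bash
python3 -c "
from rig import bot
print(bot.hand_in())"
```

```text
the job is handed in; nothing more can be done
None
```

The job is handed in (no verdict came back): the collar is on the flat with the knob tightened to its hard stop at the expected turn of about 3.2 rad, and the arm let go and backed clear at 26 s.

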